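Pack the hole saw away and latch the sealed case

ROBOT

A 6-joint arm with a two-finger parallel gripper is mounted at the origin on the work surface. World frame = base frame: x ahead of the robot, y to its left, z up, the work surface at z = 0. Lengths are in m, angles in rad, forces in N, time in s.
With the tool pointing down it reaches from about 0.25 to 0.775 m from the base axis. Payload 4 kg.
Tool frame: the origin (TCP) lies midway between the tips of the shut fingers; the grasp point (between the pads) lies 19 mm behind it; z points along the fingers, y is the direction in which the jaws open and shut (so a half turn about z gives the same grasp; the last joint's range is limited). The gripper opens to 94 mm and grips with 3 to 60 N. Pads are 16 mm wide; open, the fingers measure 119 mm over their backs; the gripper's body (75 mm by 177 mm) begins 78 mm behind the grasp point.
Start: joints at [1.026, 0.087, 1.371, -0, 1.684, -0.103], TCP at [0.235, 0.497, 0.206] pointing down, gripper open.
Joint ranges: [-3.1, 3.1], [-0.76, 2.03], [0.27, 2.55], [-1.08, 4.22], [0.17, 2.65], [-2.57, 2.57]. Speed limits (rad/s): [2.79, 2.79, 3.14, 3.14, 3.14, 3.14].

INTERFACE

Orientations are given as [roll, pitch, yaw] about the fixed x, y, z axes, in that order (R = Rz(yaw) Ry(pitch) Rx(roll)).
In Python, from bench import robot gives the robot as it stands.
- The arm moves only by the tool servo_tool, never from a script. Its argument "rows" is a list of rows, each a list of 2 entries, a list of its own where there are three numbers: the shift along the tool's x, y, z normalised to -1 to 1, where 1 is 0.08 m, then the turn about the tool's z normalised to -1 to 1, where 1 is pi/2 rad. A call has 1 to 12 rows; each row is the pose to reach, as a shift and turn from the pose commanded when the call began, along the tool's axes at that moment; what a row does not reach only later rows make up. A row lasts 1/12 s, in which the tool goes at most 41.7 mm and 7.16 degrees, less where a joint would pass 70% of its speed; a pose out of reach is approached as far as the arm can. A call with a number of a shift or a turn outside -1 to 1 is refused whole. A call with a gripper value outside its range is refused whole. "grip" is the closure, from -1 (fully open) to 1 (shut), set as the call begins (left out, the last holds). The fingers move at their own pace and stop on an object; the grip force is fixed at half the most. Time passes only in rows, so rows that repeat a pose let the fingers close. It gives the time, the measured TCP pose, the force and the opening at its end, in the units of the state.
- robot.get_obs(): the state, without advancing time (a new reading comes with each control period).
- robot.snapshot(name): name is "side" or "top" or "wrist"; returns a dict with "pixels" (420x560x3 uint8, red, green, blue), "camera_matrix" (3x3 intrinsics, pixels), "world_from_camera" (4x4, takes a point from camera to world coordinates). Camera axes: x right, y down, z forward; pixel columns grow to the right and rows downward; lengths in m; the calibration is good to about 2 mm. A picture is of the moment at which its call begins. There is no depth.
- robot.close_job(): hands the job in, once; it reports no verdict.
The state is a dict: "time": time; "joint_positions": joint angles; "qvel": joint speeds; "joint_torque": joint torques, N m; "tool_pos": TCP position; "ee_rot": TCP orientation; "wrist_force": force on the tool from outside, world axes, zero at the start; "wrist_torque": the same for the moment, N m; "width": finger opening in m.
Only numpy, scipy, OpenCV 4.12 (cv2) and the standard library are available. Lean on these libraries where they do the work, as an engineer would, in place of code of your own. Each camera call takes 0.05 s, during which the arm holds its last target.

TASK

Put the loose red hole saw back into the empty pocket of the open case, upright and fully home, then close the lid and press it down against its rubber seal until the sprung latch catches, so that it stays shut when you let go. Feel for the catch and do not force it: never push on the case or lid with more than about 30 N. Leave the other things on the bench and in the case where they are.

Things in the scene. Friction and masses are not known exactly. Their poses are not given: they have to be found in the camera images.
- case: teal case fixed to the bench, 200 mm deep (its x) x 260 wide (its y) x 70 high without lid, walls 6 mm; origin: centre of its underside; x points from the front to the hinge, z up. A black insert fills it to z = 36 mm, with an empty round pocket in front and two filled ones behind. A black latch housing with an orange tab is on the front wall's middle: x -151 to -100 mm, 64 wide, up to z = 92
- pocket (a point): centre of the mouth of the empty pocket, level with the insert's top, 60 mm in front of the case's centre; pocket diameter 45 mm, depth 28 mm, axis vertical; axes as the case's
- saw_mid (a point): red hole saw: plain cylinder, diameter 40 mm, height 55 mm, plus a dark boss 14 mm wide, 6 high on top; steel teeth below; about 150 g; point on its axis half-way up the 55 mm; z up. Stands teeth down on the bench left or right of the case. Fully home in the pocket, teeth down, its top is 27 mm above the insert (this point level with the pocket's mouth)
- lid (a joint): lid angle (rad): about 0 shut, positive open, 1.15 to 1.4 at the start. Stiff hinge (0.4 N m friction): it stays where it is left. Latched it reads -0.042 to 0.042, because seal and latch sit up to 7 mm higher or lower from case to case, which no reading shows: the catch must be felt
- lid_hinge (a point): middle of the lid's hinge axis (along the case's y), at the back edge, 79 mm above the bench; axes as the case's. The lid is a flat plate 214 mm long from the hinge, 260 wide, 10 thick, 300 g; its underside passes through the axis
- lid_press (a point): place to press: on the lid's outer face, mid-width, 190 mm from the hinge; z: outward normal (up when shut), x: along the lid to the hinge. Going down, first the latch bolt resists (to 6 N, then less), then, 4 mm before the catch, the rubber seal, more and more: 12 to 17 N here make the latch catch; 2 mm further the seal is squashed flat (about 21 N) and the lid stops hard
- latch (a joint): travel of the sprung latch bolt on the case's front (m): 0 at home; the lid's bar pushes it out by up to about 7 mm towards the robot on the way down, then it springs back to 0 over the bar, which is the catch
- saw_b: grey hole saw, 34 mm diameter, 45 mm high, standing in the back left pocket; origin at the centre of its underside; leave it alone
- saw_c: grey hole saw, 28 mm diameter, 45 mm high, standing in the back right pocket; origin at the centre of its underside; leave it alone
- tin: closed white can with a paper label, 52 mm diameter, 62 mm high, beside the case, on the side where the red hole saw is not; origin at the centre of its underside; leave it alone
- carton: cardboard carton 90 x 150 x 60 mm at the right back; leave it alone
- oil: amber oil bottle, 60 mm diameter, 140 mm high, at the left back; leave it alone
- driver: yellow screwdriver lying at the left front; leave it alone
- square: try square (wooden stock, steel blade) lying at the right front; leave it alone
Things that resemble listed ones, but are neither listed nor needed, are in the scene too. Several things look just like the part that bears saw_mid: the one meant starts nearest to the robot's base.

How it is judged:
On the way, in this order (a step that is already met when the one before it is completed fails the run):
1. the red hole saw stands fully home in the empty pocket, let go, before the lid is shut (horizontal distance between saw_mid and pocket below 0.006 m and z of saw_mid in the frame of pocket below 0.004 m and angle between saw_mid's own z axis and vertical below 0.12 rad and contact force between the fingers and saw below 0.2 N and value of joint lid above 0.3 rad), for 0.2 s.
2. the lid is shut and the latch has sprung home over its bar (value of joint lid below 0.05 rad and value of joint latch below 0.001 m), for 0.2 s.
At the end, for the whole second after the job is handed in: The lid is shut (joint below 0.05 rad) with the latch bolt sprung home (below 1 mm) and stays so untouched; the red hole saw stands upright (within 0.12 rad) in the front pocket, its axis within 6 mm of the pocket's and no more than 4 mm above fully home (all of step 2 and horizontal distance between saw_mid and pocket below 0.006 m and z of saw_mid in the frame of pocket below 0.004 m and angle between saw_mid's own z axis and vertical below 0.12 rad).
It fails at once if the robot pushes on the case or lid with more than 35 N (contact force between any of the fingers, the arm and case above 35 N).
It fails at once if something else on the bench or in the case is moved by more than 30 mm (distance of any of saw_b, saw_c, tin, carton, oil, driver, square from where it was at the start of the episode above 0.03 m).
It also fails if it takes over 67 s, if anything falls off the work surface, if the arm or the gripper's body presses on something with over 40 N, if the wrist force passes 120 N, or if a joint passes its speed limit or range.

## Working session

There is one attempt and no reset: what is moved stays moved. The work goes in short steps, Python scripts to look and compute and a tool call to move; the robot and the scene stay as the last step left them, time stands still between calls to the robot, and variables do not carry over. Pictures are saved under pics/ and viewed, and the job is handed in when it is done.

Besides the shell and the picture viewer there is one more tool, called after ">>>" as a command line: name --argument value ..., lists and objects as JSON in quotes. servo_tool: Moves the arm, as the interface text tells. Its arguments: {"type":"object","properties":{"rows":{"type":"array"},"grip":{"type":"number"}},"required":["rows"]}

```bash
mkdir -p pics; ls; python3 - <<'E'
from bench import robot
import cv2,numpy as np,json
o=robot.get_obs();print(o)
for n in("side","top","wrist"):
    s=robot.snapshot(n);cv2.imwrite(f"pics/{n}0.png",s["pixels"][:,:,::-1])
    np.savez(f"pics/{n}0.npz",**s)
    print(n,np.round(s["camera_matrix"],1).tolist(),np.round(s["world_from_camera"],3).tolist())
E
```

```text
pics
{'time': 0.0, 'joint_positions': array([ 1.02591934e+00,  8.79437512e-02,  1.37221937e+00, -2.83065209e-05,
        1.68358555e+00, -1.03075034e-01]), 'qvel': array([ 0.00051281, -0.00124027, -0.00084624, -0.00055066, -0.00023617,
       -0.00078693]), 'joint_torque': array([-9.49147261e-05, -3.40203524e+01, -3.02418852e+01,  7.18273013e-02,
        3.33890808e-02, -1.61537514e-04]), 'tool_pos': array([0.23488457, 0.49672953, 0.20432801]), 'ee_rot': array([-3.13944518e+00, -1.93854534e-04,  2.69978733e+00]), 'wrist_force': array([1.09939906, 0.11645259, 0.17747894]), 'wrist_torque': array([-0.03132072, -0.04420374, -0.02614486]), 'width': 0.09418596656402363}
side [[443.0, 0.0, 278.9], [0.0, 443.0, 210.3], [0.0, 0.0, 1.0]] [[0.861, -0.252, 0.443, -0.112], [-0.509, -0.401, 0.762, -1.126], [-0.015, -0.881, -0.473, 0.813], [0.0, 0.0, 0.0, 1.0]]
top [[423.2, 0.0, 268.6], [0.0, 423.2, 209.1], [0.0, 0.0, 1.0]] [[-0.006, -0.998, 0.068, 0.449], [-1.0, 0.006, -0.001, -0.002], [0.001, -0.068, -0.998, 1.32], [0.0, 0.0, 0.0, 1.0]]
wrist [[311.3, 0.0, 279.6], [0.0, 311.3, 207.2], [0.0, 0.0, 1.0]] [[0.428, 0.877, 0.219, 0.171], [0.904, -0.415, -0.106, 0.527], [-0.002, 0.244, -0.97, 0.383], [0.0, 0.0, 0.0, 1.0]]
```

View pics/side0.png

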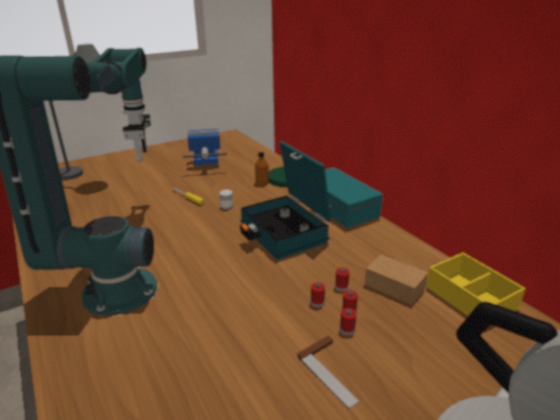

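View pics/top0.png

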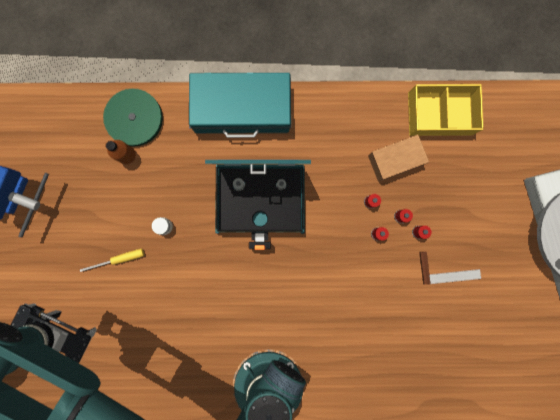

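View pics/wrist0.png

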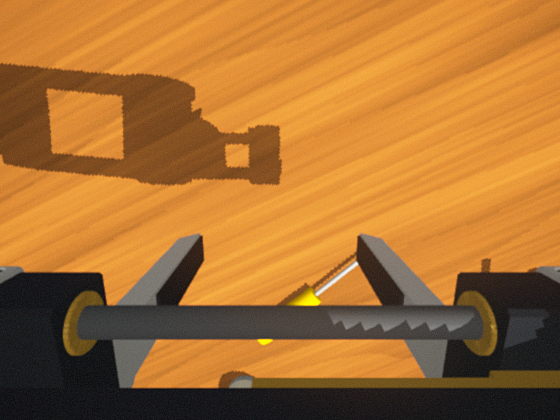

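```bash
cat > h.py <<'E'
import numpy as np,cv2
def load(n): return dict(np.load(f"pics/{n}.npz"))
def snap(n,tag):
    from bench import robot
    s=robot.snapshot(n);cv2.imwrite(f"pics/{tag}.png",s["pixels"][:,:,::-1]);np.savez(f"pics/{tag}.npz",**s);return s
def ray(s,u,v):
    T=s["world_from_camera"];d=T[:3,:3]@np.linalg.inv(s["camera_matrix"])@np.array([u,v,1.]);return T[:3,3],d
def onz(s,u,v,z):
    o,d=ray(s,u,v);return o+d*(z-o[2])/d[2]
def proj(s,p):
    T=s["world_from_camera"];c=T[:3,:3].T@(np.asarray(p)-T[:3,3]);q=s["camera_matrix"]@c;return q[:2]/q[2]
def tri(s1,u1,s2,u2):
    o1,d1=ray(s1,*u1);o2,d2=ray(s2,*u2)
    A=np.stack([d1,-d2],1);t=np.linalg.lstsq(A,o2-o1,rcond=None)[0]
    a,b=o1+d1*t[0],o2+d2*t[1];return (a+b)/2,np.linalg.norm(a-b)
def crop(s,f,x0,y0,x1,y1,k):
    cv2.imwrite(f,cv2.resize(s["pixels"][y0:y1,x0:x1,::-1],None,fx=k,fy=k,interpolation=cv2.INTER_CUBIC))
def blobs(m,amin=30):
    n,l,st,c=cv2.connectedComponentsWithStats(m.astype(np.uint8));return [(st[i],c[i]) for i in range(1,n) if st[i][4]>amin]
E
python3 - <<'E'
from h import *
s=load("top0");d=load("side0")
for nm,q in(("top",s),("side",d)):
    p=q["pixels"].astype(int);m=(p[...,0]>110)&(p[...,1]<60)&(p[...,2]<60)
    for st,c in blobs(m):
        if nm=="side" and st[1]<230: continue
        w=onz(q,*c,.045 if nm=="top" else .03);print(nm,st,c.round(1),w.round(4),np.hypot(*w[:2]).round(4))
crop(s,"pics/c1.png",190,140,460,290,2.9)
crop(d,"pics/c2.png",220,130,420,350,2.7)
E
```

```text
top [368 194  13  13 113] [373.7 200.4] [ 0.5607 -0.3223  0.045 ] 0.6467
top [400 210  12  13 114] [405.3 215.5] [ 0.5141 -0.4164  0.045 ] 0.6616
top [418 226  13  13 114] [423.7 231.8] [ 0.4646 -0.4706  0.045 ] 0.6613
top [376 228  12  13 109] [381.3 233.8] [ 0.4595 -0.3427  0.045 ] 0.5732
side [336 269  13   7  61] [342.2 272.3] [ 0.5817 -0.2976  0.03  ] 0.6534
side [311 284  14   8  78] [317.7 287.7] [ 0.4785 -0.3191  0.03  ] 0.5751
side [343 291  15   9  88] [349.8 295.5] [ 0.5336 -0.3932  0.03  ] 0.6628
side [341 308  15  11 122] [348.2 313.1] [ 0.4855 -0.447   0.03  ] 0.6599
```

View pics/c1.png

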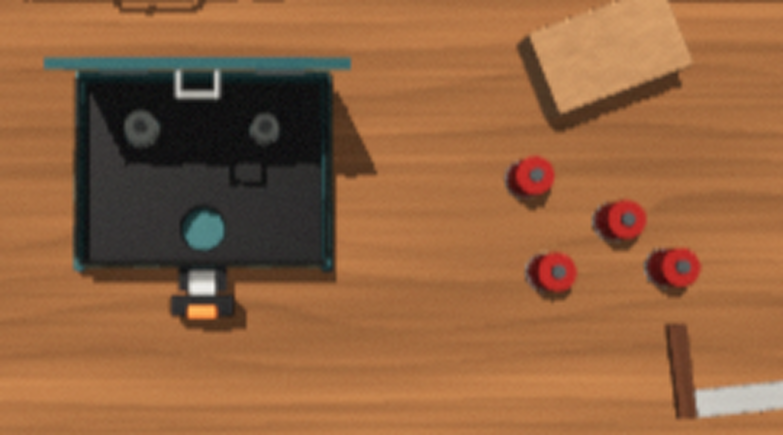

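View pics/c2.png

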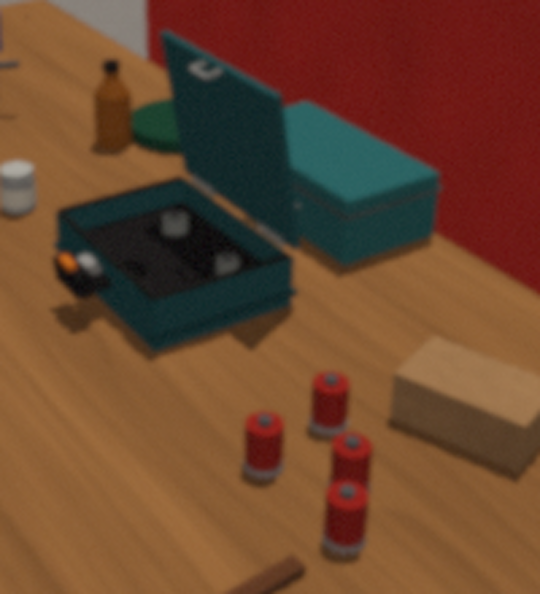

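```bash
python3 - <<'E'
from h import *
s=load("top0")
f=lambda x,y:(190+(x+.5)/2.9-.5,140+(y+.5)/2.9-.5)
print("boss",onz(s,*f(557.5,271),.061).round(4))
for n,x,y,z in(("pocket",204,229,.036),("FL",78,267,.07),("FR",332,267,.07),("tab",202,312,.085),("lidL",45,63,.28),("lidR",350,63,.28),("saw_b",141,126,.053),("saw_c",264,127,.053)):
    print(n,f(x,y),onz(s,*f(x,y),z).round(4))
p=s["pixels"].astype(int)
m=(p[...,1]>90)&(p[...,2]>90)&(p[...,0]<110)
for st,c in blobs(m,8):print(st,c.round(1),onz(s,*c,.008).round(4))
E
```

```text
boss [ 0.4614 -0.3404  0.061 ]
pocket (260.01724137931035, 218.63793103448276) [0.5078 0.022  0.036 ]
FL (216.5689655172414, 231.74137931034483) [0.4684 0.1497 0.07  ]
FR (304.15517241379314, 231.74137931034483) [ 0.4668 -0.1087  0.07  ]
tab (259.32758620689657, 247.25862068965517) [0.4223 0.0235 0.085 ]
lidL (205.18965517241378, 161.39655172413794) [0.6397 0.1527 0.28  ]
lidR (310.3620689655172, 161.39655172413794) [ 0.6381 -0.1083  0.28  ]
saw_b (238.29310344827587, 183.1206896551724) [0.6145 0.0866 0.053 ]
saw_c (280.7068965517241, 183.4655172413793) [ 0.6127 -0.0412  0.053 ]
[ 189   73  102   52 5231] [239.   98.4] [0.8901 0.0873 0.008 ]
[ 117   91   43   53 1323] [140.9 120.1] [0.8222 0.3965 0.008 ]
[205 160 106   5 420] [257.4 161.5] [0.6882 0.0299 0.008 ]
[  0 167   5  16  49] [  1.4 173.3] [0.6557 0.8294 0.008 ]
[ 15 178   7  16  32] [ 17.5 185.5] [0.617  0.7778 0.008 ]
[526 178  12  17  64] [531.6 184.7] [ 0.61   -0.8256  0.008 ]
[  7 195   6  17  27] [  9.5 202.6] [0.5637 0.801  0.008 ]
[534 196   8  11  23] [537.9 201. ] [ 0.5586 -0.8427  0.008 ]
[546 196  11  13  20] [549.8 202.4] [ 0.5542 -0.8796  0.008 ]
[254 213  13  13 130] [260.3 219.4] [0.5068 0.0217 0.008 ]
[556 259   4  10  23] [557.8 263.7] [ 0.3646 -0.8945  0.008 ]
[  0 347  74  44 540] [ 34.4 368.9] [0.0581 0.7076 0.008 ]
[246 354  38  15 243] [262.3 358.9] [0.0831 0.0177 0.008 ]
[235 366  13  26 192] [240.5 378.7] [0.0249 0.084  0.008 ]
[269 374  23  22 203] [280.9 383.6] [ 0.0098 -0.0381  0.008 ]
[247 393  33  19  69] [261.3 397.7] [-0.0313  0.0212  0.008 ]
[ 48 397  24  23 295] [ 60.4 410.7] [-0.0653  0.6257  0.008 ]
[ 76 411  24   9 128] [ 86.  416.4] [-0.0824  0.5483  0.008 ]
[  0 415  10   5  25] [  3.4 417.8] [-0.0848  0.7961  0.008 ]
```

Candidates for the red saw in the top view are (382,233), (374,200), (405,215) and (424,232). The nearest to the base is (382,233), at 0.573 m from it; the others are at 0.65 m or more. The crop shows a red cylinder with a dark boss. It stands at about (0.461, -0.340). The case is square to the world, with its centre near (0.567, 0.021). I'll turn the tool to yaw π first.

>>> servo_tool --rows '[[[0,0,0],-0.07],[[0,0,0],-0.14],[[0,0,0],-0.21],[[0,0,0],-0.28],[[0,0,0],-0.28]]'

```text
time: 0.57
tool_pos: [0.2351, 0.497, 0.205]
ee_rot: [-3.141, -0.0, 3.141]
wrist_force: [0.5, -0.5, 0.8]
width: 0.0942
```

>>> servo_tool --rows '[[[-0.14,-0.5,0],0],[[-0.28,-1,0],0],[[-0.28,-1,0],0]]'

```text
time: 0.82
tool_pos: [0.2583, 0.4121, 0.2046]
ee_rot: [-3.137, 0.0, 3.133]
wrist_force: [-0.2, 0.1, -0.5]
width: 0.0944
```

>>> servo_tool --rows '[[[-0.14,-0.5,0],0],[[-0.28,-1,0],0],[[-0.28,-1,0],0]]'

```text
time: 1.07
tool_pos: [0.281, 0.3326, 0.2055]
ee_rot: [-3.139, 0.001, 3.131]
wrist_force: [0.1, 0.2, -0.6]
width: 0.0944
```

>>> servo_tool --rows '[[[-0.14,-0.5,0],0],[[-0.28,-1,0],0],[[-0.28,-1,0],0]]'

```text
time: 1.32
tool_pos: [0.3037, 0.2528, 0.2058]
ee_rot: [-3.139, 0.002, 3.13]
wrist_force: [-0.2, 0.2, 0.2]
width: 0.094
```

>>> servo_tool --rows '[[[-0.14,-0.5,0],0],[[-0.28,-1,0],0],[[-0.28,-1,0],0]]'

```text
time: 1.57
tool_pos: [0.3262, 0.1725, 0.2058]
ee_rot: [-3.139, 0.002, 3.128]
wrist_force: [0.8, 0.9, -0.1]
width: 0.0944
```

>>> servo_tool --rows '[[[-0.14,-0.5,0],0],[[-0.28,-1,0],0],[[-0.28,-1,0],0]]'

```text
time: 1.82
tool_pos: [0.3484, 0.0921, 0.2056]
ee_rot: [-3.139, 0.002, 3.127]
wrist_force: [-0.6, 0.2, 0.1]
width: 0.0939
```

>>> servo_tool --rows '[[[-0.14,-0.5,0],0],[[-0.28,-1,0],0],[[-0.28,-1,0],0]]'

```text
time: 2.07
tool_pos: [0.3704, 0.0123, 0.2054]
ee_rot: [-3.139, 0.001, 3.129]
wrist_force: [-0.5, 0.7, 0.4]
width: 0.0941
```

```bash
python3 - <<'E'
from h import *
snap("wrist","w1");print(snap("wrist","w1")["world_from_camera"].round(3))
E
```

```text
[[ 0.011  0.97   0.244  0.299]
 [ 1.    -0.011 -0.003  0.015]
 [ 0.     0.244 -0.97   0.384]
 [ 0.     0.     0.     1.   ]]
```

View pics/w1.png

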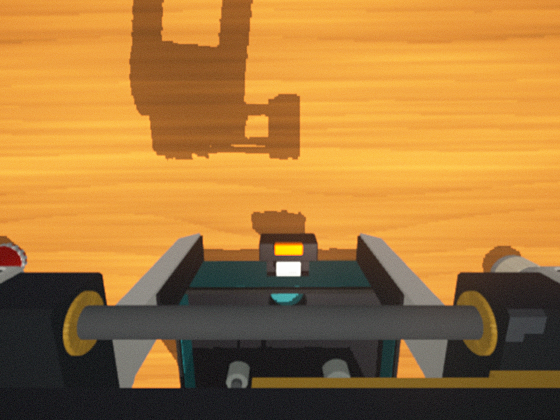

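>>> servo_tool --rows '[[[-0.4,0,0],0],[[-0.8,0,0],0],[[-0.8,0,0],0],[[-0.8,0,0],0]]'

```text
time: 2.5
tool_pos: [0.4329, 0.0192, 0.2046]
ee_rot: [3.14, -0.003, -3.141]
wrist_force: [-0.5, 0.6, 0.3]
width: 0.0938
```

```bash
python3 - <<'E'
from h import *
s=snap("wrist","w2");print(s["world_from_camera"].round(4))
p=s["pixels"].astype(int);m=(p[...,1]>90)&(p[...,2]>90)&(p[...,0]<110)
for st,c in blobs(m,20):print(st,c.round(1),onz(s,*c,.008).round(4))
crop(s,"pics/c3.png",150,130,420,300,2.9)
E
```

```text
[[-2.000e-04  9.705e-01  2.412e-01  3.627e-01]
 [ 1.000e+00 -1.000e-04  1.000e-03  1.830e-02]
 [ 1.000e-03  2.412e-01 -9.705e-01  3.837e-01]
 [ 0.000e+00  0.000e+00  0.000e+00  1.000e+00]]
[388 218   7   7  21] [391.6 220.3] [0.4731 0.1595 0.008 ]
[167 239   7  11  21] [168.2 244.6] [ 0.5054 -0.1241  0.008 ]
[265 239  34  21 351] [278.5 250.3] [0.5133 0.0172 0.008 ]
[299 241  33  13 181] [313.5 245. ] [0.5061 0.0622 0.008 ]
[333 241  14   4  21] [339.1 242.4] [0.5026 0.0949 0.008 ]
[116 305  21   1  21] [126. 305.] [ 0.592  -0.1884  0.008 ]
```

View pics/c3.png

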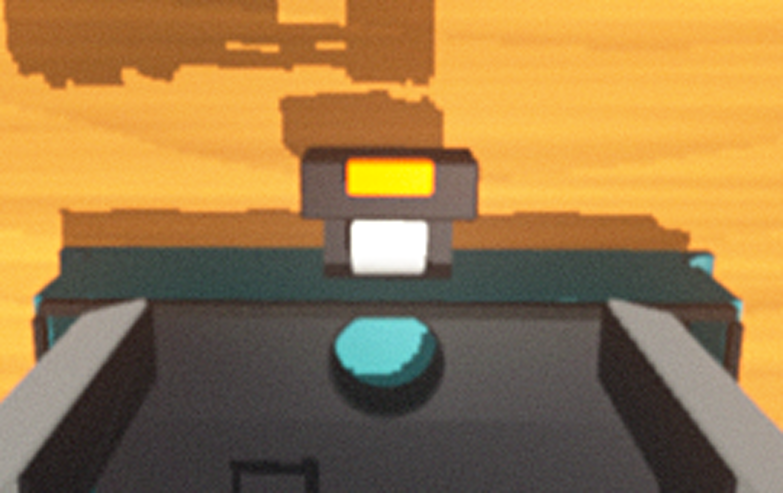

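```bash
python3 - <<'E'
from h import *
s=load("w2")
f=lambda x,y:(150+(x+.5)/2.9-.5,130+(y+.5)/2.9-.5)
for n,x,y,z in(("L",330,365,.036),("R",443,365,.036),("bot",386,415,.036),("top",386,316,.036),("C",386.5,363,.036),("housL",303,185,.092),("housR",477,185,.092),("rimFL",37,300,.07),("rimFR",742,300,.07),("rimFin",380,302,.07),("outerF base",380,248,.07),):
    print(n,onz(s,*f(x,y),z).round(4))
for x in (.503,.505,.507,.509,.511):
    for y in (.021,.0225):
        P=np.array([proj(s,(x+.0225*np.cos(a),y+.0225*np.sin(a),.036)) for a in np.linspace(0,6.28,73)])
        q=((P-[150,130]+.5)*2.9-.5); print(x,y,q.min(0).round(),q.max(0).round())
E
```

```text
L [ 0.5088 -0.0007  0.036 ]
R [0.5088 0.046  0.036 ]
bot [0.5312 0.0225 0.036 ]
top [0.4874 0.0224 0.036 ]
C [0.5079 0.0227 0.036 ]
housL [ 0.4217 -0.0057  0.092 ]
housR [0.4217 0.0516 0.092 ]
rimFL [ 0.469  -0.1056  0.07  ]
rimFR [0.469  0.1522 0.07  ]
rimFin [0.4698 0.0198 0.07  ]
outerF base [0.4493 0.0198 0.07  ]
0.503 0.021 [328. 300.] [437. 402.]
0.503 0.0225 [331. 300.] [441. 402.]
0.505 0.021 [328. 305.] [437. 407.]
0.505 0.0225 [331. 305.] [441. 407.]
0.507 0.021 [328. 309.] [437. 411.]
0.507 0.0225 [332. 309.] [441. 411.]
0.509 0.021 [328. 314.] [437. 416.]
0.509 0.0225 [332. 314.] [441. 416.]
0.511 0.021 [328. 319.] [437. 420.]
0.511 0.0225 [332. 319.] [440. 420.]
```

>>> servo_tool --rows '[[[0.3,-0.5,0],0],[[0.6,-1,0],0],[[0.6,-1,0],0]]'

```text
time: 2.8
tool_pos: [0.3818, -0.0645, 0.206]
ee_rot: [-3.139, -0.0, 3.138]
wrist_force: [-0.1, 0.3, 0.1]
width: 0.094
```

>>> servo_tool --rows '[[[0,-0.5,0],0],[[0,-1,0],0],[[0,-1,0],0]]'

```text
time: 3.05
tool_pos: [0.3834, -0.1471, 0.2059]
ee_rot: [-3.138, 0.001, 3.133]
wrist_force: [0.0, -0.1, -0.7]
width: 0.0944
```

>>> servo_tool --rows '[[[0,-0.5,0],0],[[0,-1,0],0],[[0,-1,0],0]]'

```text
time: 3.3
tool_pos: [0.3838, -0.2265, 0.2054]
ee_rot: [-3.139, -0.0, 3.134]
wrist_force: [0.1, 0.2, -0.4]
width: 0.0941
```

>>> servo_tool --rows '[[[0,-0.5,0],0],[[0,-1,0],0],[[0,-1,0],0]]'

```text
time: 3.55
tool_pos: [0.384, -0.306, 0.2049]
ee_rot: [-3.14, -0.001, 3.136]
wrist_force: [0.5, 0.8, 0.3]
width: 0.0939
```

>>> servo_tool --rows '[[[0,-0.5,0],0],[[0,-0.5,0],0],[[0,-0.5,0],0],[[0,-0.5,0],0]]'

```text
time: 3.88
tool_pos: [0.3845, -0.3411, 0.2057]
ee_rot: [3.14, 0.001, 3.141]
wrist_force: [-0.6, 0.1, 0.5]
width: 0.0942
```

```bash
python3 - <<'E'
from h import *
s=snap("wrist","w3");print(s["world_from_camera"].round(4))
crop(s,"pics/c4.png",150,130,420,300,2.9)
E
```

```text
[[ 1.400e-03  9.697e-01  2.444e-01  3.137e-01]
 [ 1.000e+00 -1.600e-03  6.000e-04 -3.419e-01]
 [ 1.000e-03  2.444e-01 -9.697e-01  3.847e-01]
 [ 0.000e+00  0.000e+00  0.000e+00  1.000e+00]]
```

View pics/c4.png

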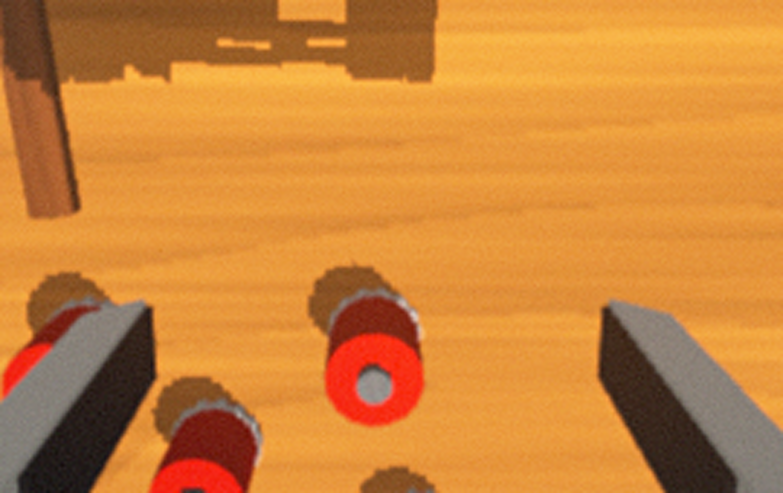

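```bash
python3 - <<'E'
from h import *
s=load("w3")
f=lambda x,y:(150+(x+.5)/2.9-.5,130+(y+.5)/2.9-.5)
for n,x,y,z in(("c",374.5,379.5,.055),("L",324.5,379,.055),("R",424.5,379,.055),("bot",375,426,.055),("boss",374,385,.061)):
    print(n,onz(s,*f(x,y),z).round(4))
p=s["pixels"].astype(int);m=(p[...,0]>180)&(p[...,1]<90)&(p[...,2]<80)
for st,c in blobs(m):print(st,c.round(1),onz(s,*c,.055).round(4))
E
```

```text
c [ 0.4595 -0.3427  0.055 ]
L [ 0.4593 -0.3624  0.055 ]
R [ 0.4593 -0.323   0.055 ]
bot [ 0.4795 -0.3425  0.055 ]
boss [ 0.4592 -0.3429  0.061 ]
[262 245  34  32 711] [278.7 259.8] [ 0.4587 -0.3428  0.055 ]
[151 249  17  18 119] [157.2 255.7] [ 0.4533 -0.4809  0.055 ]
[201 288  34  17 378] [216.9 296.5] [ 0.505  -0.4156  0.055 ]
[280 339  31  12 208] [295.2 344.2] [ 0.5704 -0.3227  0.055 ]
```

>>> servo_tool --rows '[[[-0.47,-0.01,0],0],[[-0.94,-0.02,0],0],[[-0.94,-0.02,0.5],0],[[-0.94,-0.02,1],0],[[-0.94,-0.02,1],0]]'

```text
time: 4.35
tool_pos: [0.4547, -0.3378, 0.115]
ee_rot: [3.127, -0.015, -3.141]
wrist_force: [-1.8, 1.0, -2.3]
width: 0.0941
```

>>> servo_tool --rows '[[[0,0,0.4],0],[[0,0,0.8],0],[[0,0,0.8],0],[[0,0,0.8],0]]'

```text
time: 4.68
tool_pos: [0.4588, -0.3436, 0.0621]
ee_rot: [3.14, -0.001, 3.14]
wrist_force: [-0.3, -0.4, -0.4]
width: 0.094
```

```bash
python3 - <<'E'
from h import *
from bench import robot
snap("side","s1");s=snap("wrist","w4");o=robot.get_obs();print(o["tool_pos"],o["ee_rot"])
E
```

```text
[ 0.46064066 -0.34570992  0.06511434] [-3.1383251   0.0038429   3.13996838]
```

View pics/w4.png

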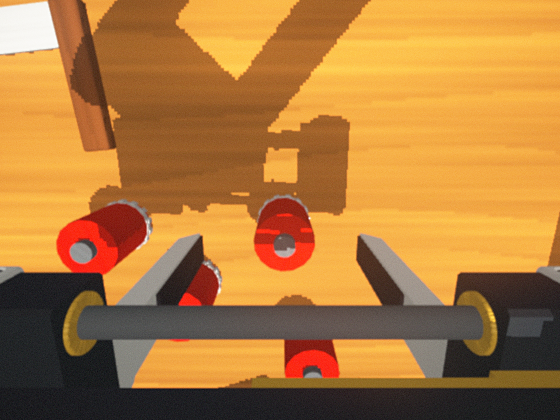

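View pics/s1.png

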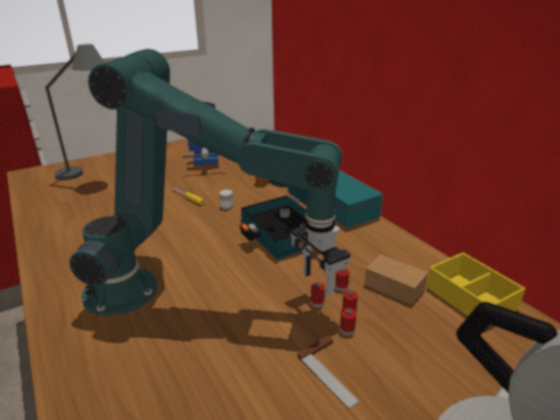

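>>> servo_tool --rows '[[[0,0.01,0.2],0],[[0,0.01,0.41],0],[[0,0.01,0.41],0],[[0,0.01,0.41],0]]'

```text
time: 5.12
tool_pos: [0.4598, -0.3446, 0.0306]
ee_rot: [-3.14, 0.002, 3.14]
wrist_force: [-0.1, -0.5, -0.3]
width: 0.0944
```

>>> servo_tool --rows '[[[0,0,0],0],[[0,0,0],0],[[0,0,0],0],[[0,0,0],0],[[0,0,0],0],[[0,0,0],0],[[0,0,0],0],[[0,0,0],0]]' --grip 1

```text
time: 5.78
tool_pos: [0.4591, -0.344, 0.0286]
ee_rot: [3.141, -0.0, 3.14]
wrist_force: [-0.7, -0.1, 0.5]
width: 0.0443
```

```bash
python3 - <<'E'
from h import *
from bench import robot
s=snap("wrist","w5");o=robot.get_obs();print(o["tool_pos"],o["ee_rot"],o["width"])
E
```

```text
[ 0.45909281 -0.34354676  0.02859059] [ 3.14035121e+00 -1.14438252e-04  3.13962146e+00] 0.04011420762218792
```

View pics/w5.png

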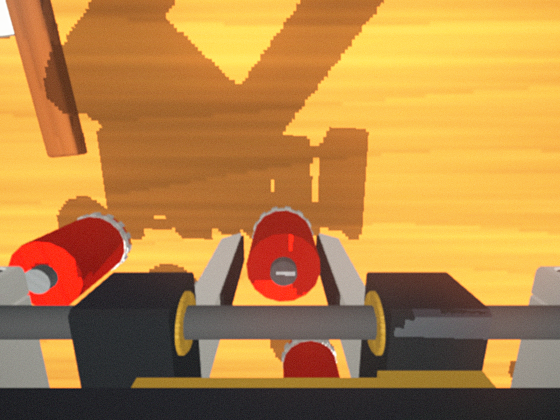

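>>> servo_tool --rows '[[[0,0,0],0],[[0,0,0],0],[[0,0,0],0],[[0,0,-0.05],0],[[0,0,-0.05],0],[[0,0,-0.05],0]]' --grip -0.1

```text
time: 6.33
tool_pos: [0.4594, -0.3443, 0.0331]
ee_rot: [-3.141, 0.001, 3.14]
wrist_force: [-0.3, -0.7, 0.0]
width: 0.0514
```

>>> servo_tool --rows '[[[0,0,0],0],[[0,0,0],0],[[0,0,0],0],[[0,0,0],0],[[0,0,0],0],[[0,0,0],0]]' --grip 1

```text
time: 6.83
tool_pos: [0.4591, -0.3438, 0.0326]
ee_rot: [3.141, -0.0, 3.14]
wrist_force: [-0.3, 0.8, 1.0]
width: 0.0395
```

>>> servo_tool --rows '[[[0,0,-0.3],0],[[0,0,-0.7],0],[[0,0,-1],0],[[0,0,-1],0]]'

```text
time: 7.17
tool_pos: [0.4617, -0.3466, 0.1187]
ee_rot: [-3.134, 0.008, 3.14]
wrist_force: [1.9, -0.4, -1.1]
width: 0.0393
```

>>> servo_tool --rows '[[[0,0,-0.3],0],[[0,0,-0.5],0],[[0,0,-0.5],0],[[0,0,-0.5],0]]'

```text
time: 7.5
tool_pos: [0.4591, -0.3442, 0.1519]
ee_rot: [-3.141, 0.0, 3.14]
wrist_force: [-0.0, -0.7, -1.8]
width: 0.0391
```

```bash
python3 - <<'E'
from h import *
from bench import robot
s=snap("wrist","w6");o=robot.get_obs();print(o["tool_pos"],o["ee_rot"],o["width"],o["wrist_force"])
E
```

```text
[ 0.45853338 -0.34362222  0.15071366] [ 3.13996382e+00 -1.80786709e-03  3.13951715e+00] 0.03973286947214248 [ 0.21175885  0.32175107 -1.91457043]
```

View pics/w6.png

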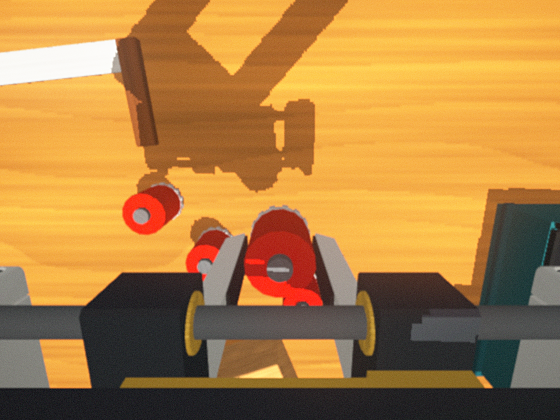

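```bash
python3 - <<'E'
from h import *
s=load("w6");print(s["world_from_camera"][:3,3],s["world_from_camera"][:3,2])
p=s["pixels"].astype(int)
# top face red+boss
m=((p[...,0]>190)&(p[...,1]<110)&(p[...,2]<110)).astype(np.uint8)
for st,c in blobs(m):print(st,c.round(1))
for z in (.174,.180): print(onz(s,279,268,.18).round(4))
crop(s,"pics/c5.png",220,190,340,320,5)
E
```

```text
[ 0.38838235 -0.34460001  0.33089057] [ 0.24402555 -0.00098126 -0.96976831]
[ 123  193   49   42 1174] [144.3 213.5]
[186 245  33  28 522] [199.8 256.1]
[245 259  20   6 109] [254.6 261.5]
[ 246  275   77   31 1120] [284.4 291. ]
[ 0.4593 -0.3452  0.18  ]
[ 0.4593 -0.3452  0.18  ]
```

View pics/c5.png

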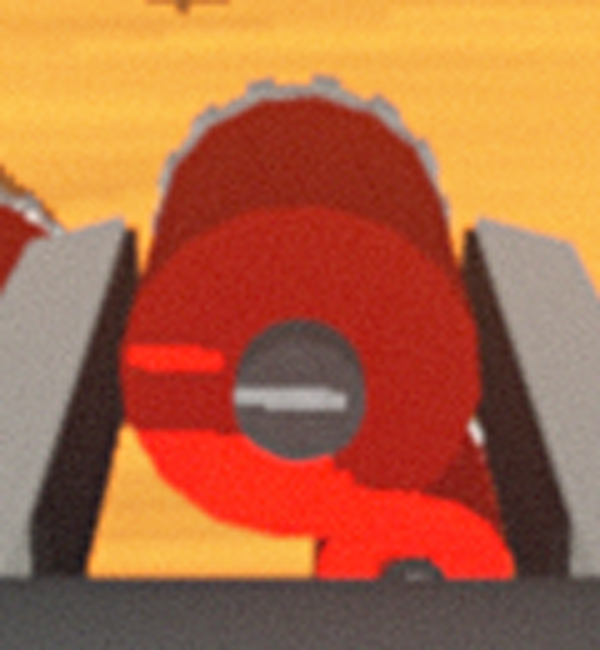

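>>> servo_tool --rows '[[[-0.07,0.5,0],0],[[-0.15,1,0],0],[[-0.15,1,0],0]]'

```text
time: 7.8
tool_pos: [0.471, -0.2574, 0.1498]
ee_rot: [3.134, -0.003, -3.138]
wrist_force: [-0.3, -0.1, -0.6]
width: 0.0394
```

>>> servo_tool --rows '[[[-0.07,0.5,0],0],[[-0.15,1,0],0],[[-0.15,1,0],0]]'

```text
time: 8.05
tool_pos: [0.4831, -0.1774, 0.1502]
ee_rot: [3.135, -0.003, -3.137]
wrist_force: [0.0, -1.1, -1.7]
width: 0.0392
```

>>> servo_tool --rows '[[[-0.07,0.5,0],0],[[-0.15,1,0],0],[[-0.15,1,0],0]]'

```text
time: 8.3
tool_pos: [0.4952, -0.0978, 0.1505]
ee_rot: [3.136, -0.003, -3.137]
wrist_force: [0.5, -1.0, -2.3]
width: 0.0397
```

>>> servo_tool --rows '[[[-0.07,0.5,0],0],[[-0.15,1,0],0],[[-0.15,1,0],0]]'

```text
time: 8.55
tool_pos: [0.5074, -0.0183, 0.1507]
ee_rot: [3.137, -0.003, -3.137]
wrist_force: [-0.1, -0.9, -1.7]
width: 0.0397
```

>>> servo_tool --rows '[[[0,0.3,0],0],[[0,0.575,0],0],[[0,0.575,0],0],[[0,0.575,0],0],[[0,0.575,0],0]]'

```text
time: 8.97
tool_pos: [0.5074, 0.0208, 0.1515]
ee_rot: [-3.141, -0.002, 3.139]
wrist_force: [-0.0, 0.1, -1.5]
width: 0.0396
```

```bash
python3 - <<'E'
from h import *
from bench import robot
s=snap("wrist","w7");d=snap("side","s2");o=robot.get_obs();print(o["tool_pos"],o["ee_rot"],o["width"],o["wrist_force"]);print(s["world_from_camera"][:3,3])
crop(s,"pics/c6.png",150,130,420,310,2.9)
crop(d,"pics/c7.png",210,120,410,290,3.5)
E
```

```text
[0.50766506 0.02060344 0.15207434] [-3.14110896e+00 -9.54123937e-04  3.13824186e+00] 0.03933190118327251 [ 0.22545043 -0.96931482 -1.24187641]
[0.43703129 0.02048793 0.3306288 ]
```

View pics/c6.png

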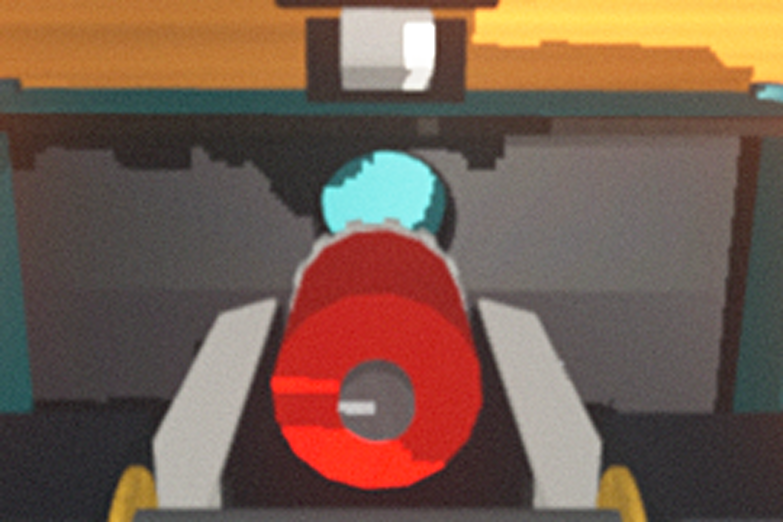

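View pics/c7.png

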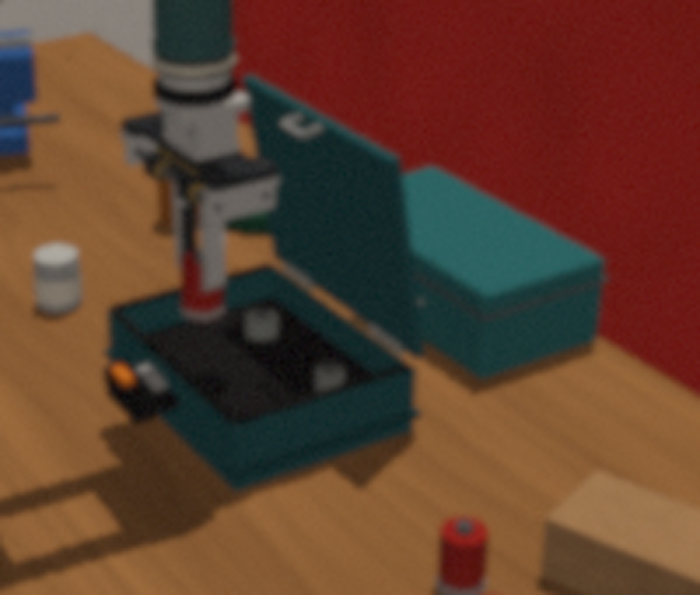

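```bash
python3 - <<'E'
from h import *
s=load("w7")
f=lambda x,y:(150+(x+.5)/2.9-.5,130+(y+.5)/2.9-.5)
for n,x,y,z in(("boss",377,400,.1805),("L",318,205,.036),("R",456,205,.036),("top",385,150,.036),("fl",320,115,.07),("topfaceL",273,390,.1745),("topfaceR",482,390,.1745)): print(n,onz(s,*f(x,y),z).round(4))
for x in (.507,.509):
    for y in (.021,.0225):
        P=np.array([proj(s,(x+.0225*np.cos(a),y+.0225*np.sin(a),.036)) for a in np.linspace(0,6.28,73)])
        q=((P-[150,130]+.5)*2.9-.5); print(x,y,q.min(0).round(),q.max(0).round())
crop(s,"pics/c8.png",240,170,330,230,8)
E
```

```text
boss [0.507  0.0202 0.1805]
L [5.036e-01 3.000e-04 3.600e-02]
R [0.5037 0.0465 0.036 ]
top [0.4851 0.0227 0.036 ]
fl [0.4693 0.0037 0.07  ]
topfaceL [0.5077 0.0007 0.1745]
topfaceR [0.5078 0.0398 0.1745]
0.507 0.021 [313. 148.] [447. 279.]
0.507 0.0225 [317. 148.] [451. 279.]
0.509 0.021 [313. 154.] [447. 284.]
0.509 0.0225 [317. 154.] [451. 284.]
```

View pics/c8.png

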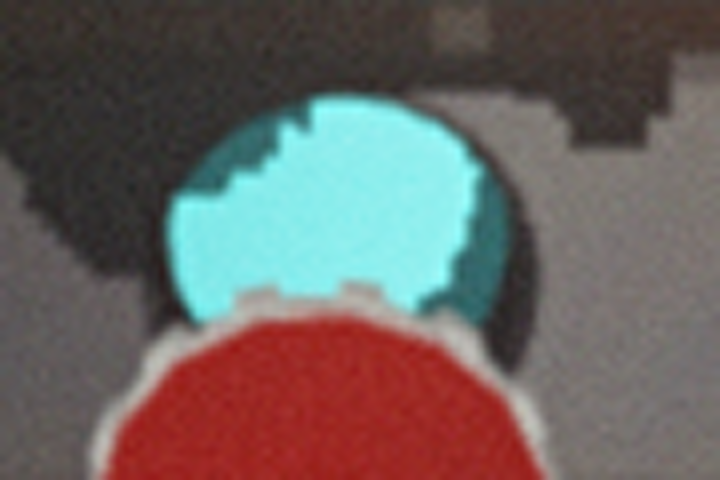

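>>> servo_tool --rows '[[[0,0.03,0.3],0],[[0,0.03,0.6],0],[[0,0.03,0.9],0],[[0,0.03,0.9],0],[[0,0.03,0.9],0]]'

```text
time: 9.48
tool_pos: [0.5066, 0.0235, 0.0794]
ee_rot: [3.142, -0.004, 3.138]
wrist_force: [-0.3, 0.0, -0.7]
width: 0.0391
```

```bash
python3 - <<'E'
from h import *
from bench import robot
s=snap("wrist","w8");d=snap("side","s3");o=robot.get_obs();print(o["tool_pos"],o["ee_rot"],o["width"],o["wrist_force"]);print(s["world_from_camera"][:3,3])
crop(s,"pics/c9.png",150,130,420,310,2.9)
crop(d,"pics/c10.png",230,170,340,260,7)
E
```

```text
[0.50896395 0.02362475 0.08227293] [-3.14140873e+00  2.56826663e-03  3.13876949e+00] 0.039430374875137675 [-0.42082014  0.27184318 -0.80422512]
[0.43658056 0.02304911 0.25859796]
```

View pics/c9.png

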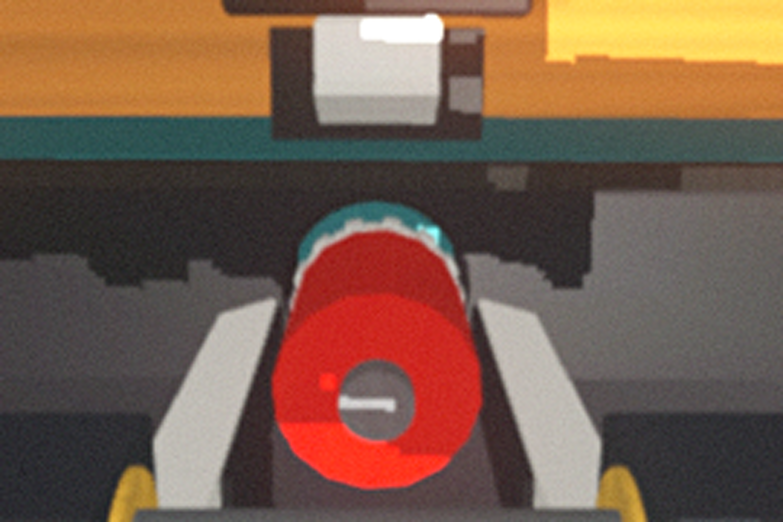

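View pics/c10.png

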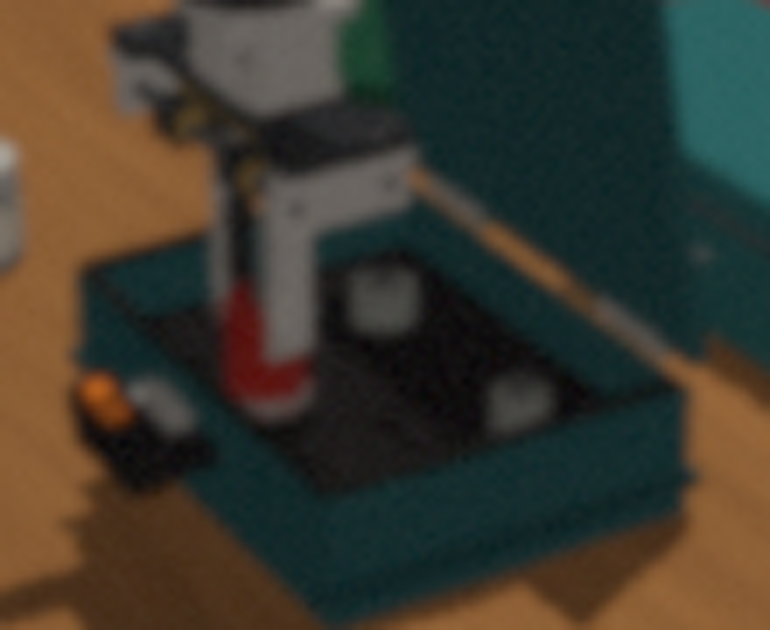

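```bash
python3 - <<'E'
from h import *
s=load("w8")
g=lambda P:((np.array(P)-[150,130]+.5)*2.9-.5).round(1)
for x in (.505,.507,.509):
  print(x,"pocket front mouth/floor",g(proj(s,(x-.0225,.023,.036))),g(proj(s,(x-.0225,.023,.008))),"teeth front",g(proj(s,(x-.02,.023,.048))),"boss",g(proj(s,(x,.023,.109))))
E
```

```text
0.505 pocket front mouth/floor [377.5 189.5] [377.5 169.4] teeth front [377.6 209.9] boss [378.1 395.1]
0.507 pocket front mouth/floor [377.5 197.3] [377.5 176.4] teeth front [377.6 218. ] boss [378.2 405.4]
0.509 pocket front mouth/floor [377.6 205. ] [377.5 183.3] teeth front [377.6 226.1] boss [378.2 415.6]
```

>>> servo_tool --rows '[[[-0.0125,0,0.05],0],[[-0.0125,0,0.1],0],[[-0.0125,0,0.15],0],[[-0.0125,0,0.2],0],[[-0.0125,0,0.25],0],[[-0.0125,0,0.25],0]]'

```text
time: 10.08
tool_pos: [0.508, 0.0244, 0.0595]
ee_rot: [3.141, -0.002, 3.14]
wrist_force: [-0.1, 1.1, -2.1]
width: 0.0396
```

No resistance, so the saw is entering the pocket.

>>> servo_tool --rows '[[[0,0,0.05],0],[[0,0,0.1],0],[[0,0,0.15],0],[[0,0,0.15],0]]'

```text
time: 10.42
tool_pos: [0.508, 0.0244, 0.0475]
ee_rot: [3.141, -0.002, 3.14]
wrist_force: [-0.3, -0.9, -1.9]
width: 0.0395
```

>>> servo_tool --rows '[[[0,0,0.03],0],[[0,0,0.06],0],[[0,0,0.06],0]]'

```text
time: 10.67
tool_pos: [0.5085, 0.0243, 0.0434]
ee_rot: [3.141, -0.001, 3.14]
wrist_force: [0.5, 0.9, -1.5]
width: 0.0394
```

>>> servo_tool --rows '[[[0,0,0.02],0],[[0,0,0.02],0],[[0,0,0.02],0]]'

```text
time: 10.92
tool_pos: [0.5089, 0.0243, 0.0423]
ee_rot: [3.142, 0.0, 3.14]
wrist_force: [0.1, 0.1, -1.5]
width: 0.0389
```

```bash
python3 - <<'E'
from h import *
from bench import robot
s=snap("wrist","w9");d=snap("side","s4");o=robot.get_obs();print(o["tool_pos"],o["ee_rot"],o["width"],o["wrist_force"])
crop(s,"pics/c11.png",150,130,420,310,2.9)
crop(d,"pics/c12.png",230,170,340,260,7)
E
```

```text
[0.50894593 0.02427301 0.04240252] [3.14153776e+00 2.97153908e-04 3.13965763e+00] 0.039459997872790635 [-0.04258756  0.39344057 -2.51580827]
```

View pics/c11.png

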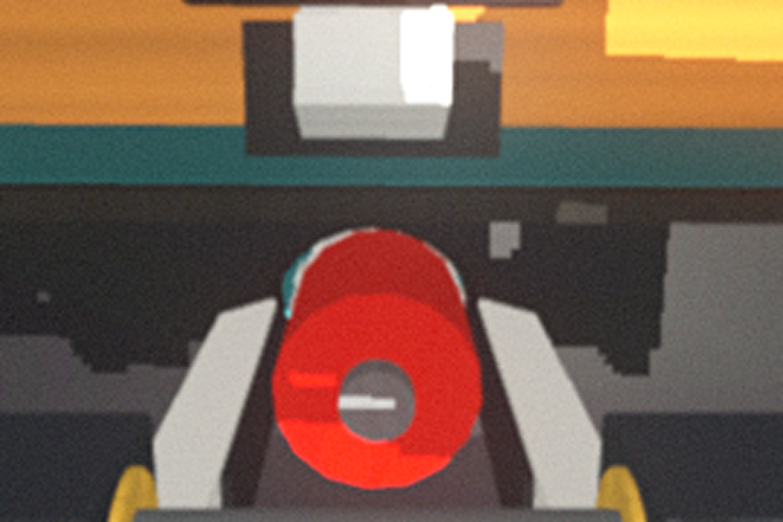

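View pics/c12.png

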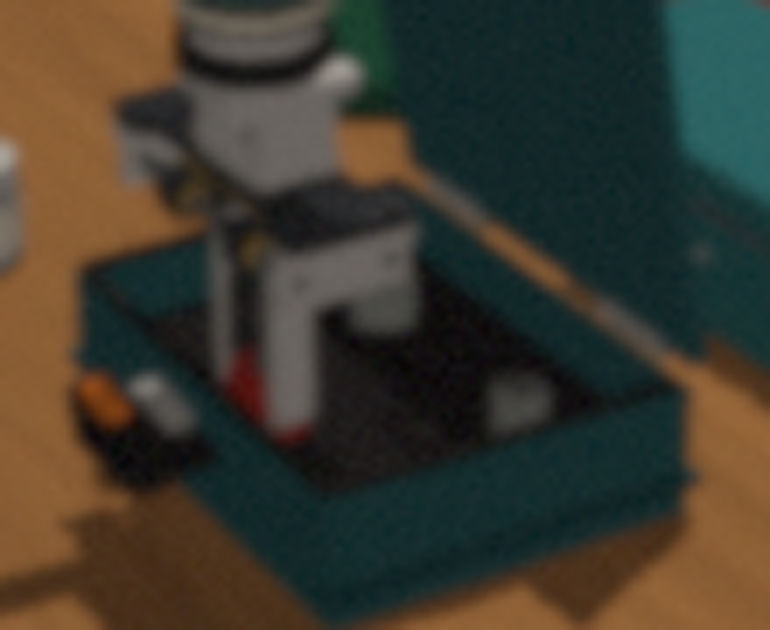

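>>> servo_tool --rows '[[[0,0,0.012],0],[[0,0,0.012],0],[[0,0,0.012],0]]'

```text
time: 11.27
tool_pos: [0.5088, 0.0243, 0.0412]
ee_rot: [3.141, -0.0, 3.14]
wrist_force: [1.3, -0.8, -2.0]
width: 0.0397
```

>>> servo_tool --rows '[[[0,0,0.01],0],[[0,0,0.01],0],[[0,0,0.01],0]]'

```text
time: 11.52
tool_pos: [0.509, 0.0243, 0.0406]
ee_rot: [3.142, 0.0, 3.14]
wrist_force: [0.9, 0.7, -1.2]
width: 0.0396
```

>>> servo_tool --rows '[[[0,0,0],0],[[0,0,0],0],[[0,0,0],0],[[0,0,0],0],[[0,0,0],0]]' --grip -0.5

```text
time: 11.93
tool_pos: [0.509, 0.0243, 0.0407]
ee_rot: [3.142, 0.0, 3.14]
wrist_force: [-0.6, -0.8, 0.7]
width: 0.0689
```

>>> servo_tool --rows '[[[0,0,-0.3],0],[[0,0,-0.6],0],[[0,0,-1],0],[[0,0,-1],0],[[0,0,-1],0]]'

```text
time: 12.35
tool_pos: [0.5105, 0.0242, 0.123]
ee_rot: [-3.141, 0.006, 3.14]
wrist_force: [0.2, 0.6, -0.8]
width: 0.0706
```

```bash
python3 - <<'E'
from h import *
from bench import robot
s=snap("wrist","w10");d=snap("side","s5");o=robot.get_obs();print(o["tool_pos"],o["ee_rot"],o["width"],o["wrist_force"])
crop(s,"pics/c13.png",150,130,420,310,2.9)
crop(d,"pics/c14.png",210,120,410,290,3.5)
E
```

```text
[0.5082681  0.02428659 0.11963933] [ 3.14142398e+00 -1.33731538e-03  3.13958179e+00] 0.07044753323281788 [ 0.37817093 -0.03463729 -0.4889039 ]
```

View pics/c13.png

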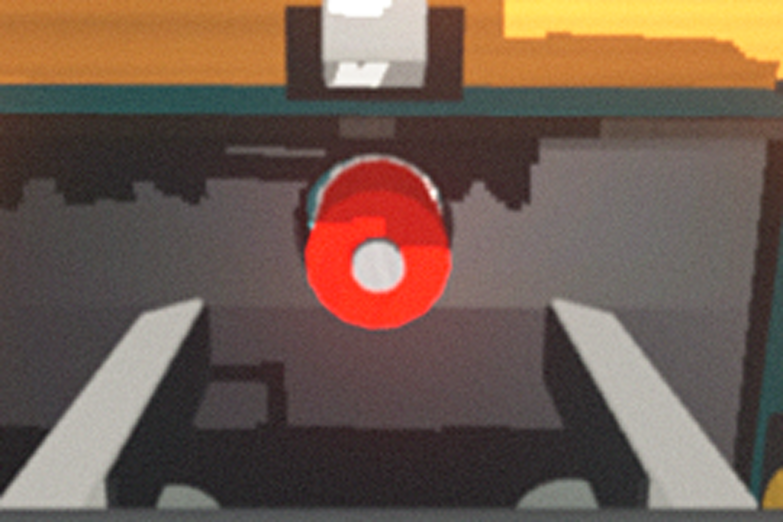

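View pics/c14.png

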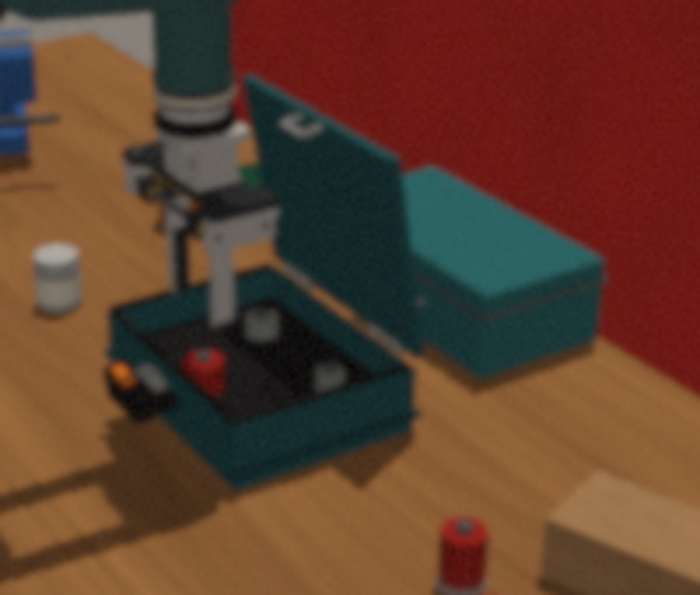

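```bash
python3 - <<'E'
from h import *
s=load("w10");f=lambda x,y:(150+(x+.5)/2.9-.5,130+(y+.5)/2.9-.5)
for z in(.061,.063,.067):
  a=onz(s,*f(305.5,256),z);b=onz(s,*f(452,256),z);c=onz(s,*f(379,329),z);print(z,a.round(4),b.round(4),np.linalg.norm(a-b).round(4),c.round(4),"boss",onz(s,*f(378.5,266),z+.006).round(4))
t=load("top0");d=load("s5")
g=lambda x,y:(210+(x+.5)/3.5-.5,120+(y+.5)/3.5-.5)
print(tri(t,(310.4,162.5),d,g(398,158)),tri(t,(205.5,162.5),d,g(247,77)))
tp=load("top0");crop(tp,"pics/c15.png",195,150,325,180,6)
E
```

```text
0.061 [0.5096 0.0036 0.061 ] [0.5097 0.0443 0.061 ] 0.0407 [0.5312 0.024  0.061 ] boss [0.5107 0.0239 0.067 ]
0.063 [0.509  0.0038 0.063 ] [0.5091 0.0441 0.063 ] 0.0403 [0.5305 0.024  0.063 ] boss [0.5101 0.0239 0.069 ]
0.067 [0.5079 0.0041 0.067 ] [0.5079 0.0438 0.067 ] 0.0397 [0.5289 0.024  0.067 ] boss [0.5089 0.0239 0.073 ]
(array([ 0.63522487, -0.1083606 ,  0.29384479]), np.float64(0.005392225536034474)) (array([0.63636737, 0.14939224, 0.29171266]), np.float64(0.003523958181638815))
```

View pics/c15.png

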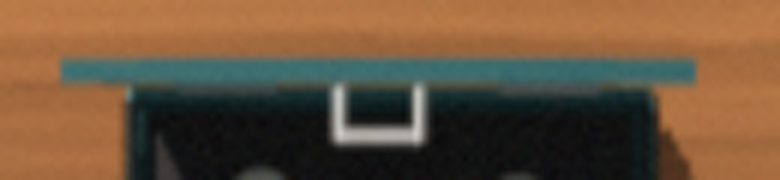

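>>> servo_tool --rows '[[[0,0,-0.5],0],[[0,0,-1],0],[[0,0,-1],0]]' --grip 1

```text
time: 12.7
tool_pos: [0.5116, 0.0241, 0.2067]
ee_rot: [-3.141, 0.01, 3.14]
wrist_force: [0.3, 0.8, 1.9]
width: 0.0536
```

>>> servo_tool --rows '[[[0,0,-0.5],0],[[0,0,-1],0],[[0,0,-1],0]]'

```text
time: 12.95
tool_pos: [0.511, 0.0241, 0.287]
ee_rot: [-3.141, 0.011, 3.14]
wrist_force: [-0.1, -0.5, 1.2]
width: 0.0341
```

>>> servo_tool --rows '[[[0,0,-0.4],0],[[0,0,-0.7],0],[[0,0,-0.7],0],[[0,0,-0.7],0]]'

```text
time: 13.28
tool_pos: [0.5094, 0.0242, 0.3365]
ee_rot: [3.142, 0.001, 3.14]
wrist_force: [0.1, 0.4, -0.4]
width: 0.0076
```

>>> servo_tool --rows '[[[-0.4,0,0],0],[[-0.8,0,0],0],[[-1,0,0],0],[[-1,0,0],0]]'

```text
time: 13.62
tool_pos: [0.5905, 0.0239, 0.3306]
ee_rot: [3.141, -0.008, 3.139]
wrist_force: [-0.6, -0.4, -0.8]
width: 0.0001
```

>>> servo_tool --rows '[[[-0.4,0,0],0],[[-0.8,0,0],0],[[-1,0,0],0],[[-1,0,0],0],[[-1,0,0],0]]'

```text
time: 14.03
tool_pos: [0.6682, 0.0239, 0.3338]
ee_rot: [3.141, -0.005, 3.14]
wrist_force: [-0.1, 0.4, 0.0]
width: 0.0004
```

```bash
python3 - <<'E'
from h import *
from bench import robot
d=snap("side","s6");s=snap("wrist","w11");o=robot.get_obs();print(o["tool_pos"],o["ee_rot"],o["width"],o["wrist_force"],o["joint_positions"])
crop(d,"pics/c16.png",210,60,410,290,2.6)
E
```

```text
[0.66760231 0.02402744 0.33647359] [ 3.14149366e+00 -1.15033768e-03  3.13971262e+00] 0.00043019387394179203 [-0.21647542  0.74411681  0.14034363] [-4.88763602e-02  3.88994049e-01  7.47299391e-01  4.94598168e-05
  2.00645293e+00 -1.61777175e+00]
```

View pics/c16.png

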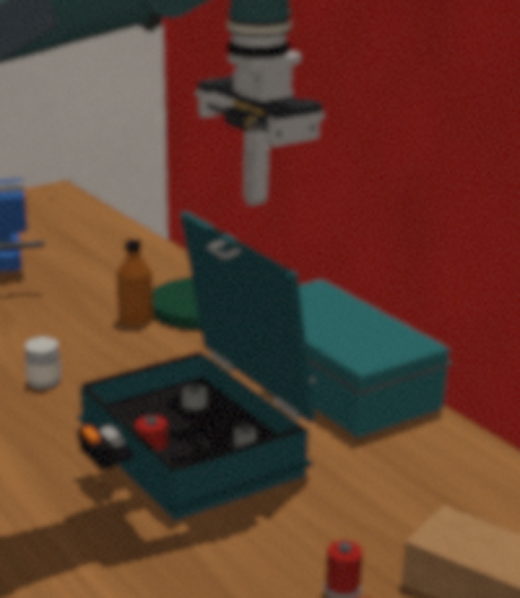

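View pics/w11.png

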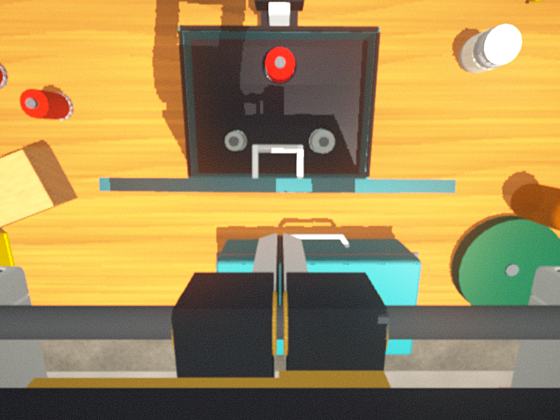

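```bash
python3 - <<'E'
from h import *
s=load("w11");print(s["world_from_camera"][:3,3])
for v in(178,193):print(onz(s,280,v,.291).round(4))
print("hinge-side/ saw",onz(s,280,63,.069),onz(s,281,27,.07), onz(s,280,237,.3365))
E
```

```text
[0.59759697 0.02347799 0.51448476]
[0.6313 0.0237 0.291 ]
[0.6424 0.0236 0.291 ]
hinge-side/ saw [0.51169506 0.02414292 0.069     ] [0.46909796 0.02551654 0.07      ] [0.66031249 0.02354248 0.3365    ]
```

```bash
python3 - <<'E'
import numpy as np
r=.193;hx=.6685
f=lambda t:np.array([hx-r*np.cos(t)+.010*np.sin(t)+.008,.079+r*np.sin(t)+.010*np.cos(t)])
ths=[1.40,1.3,1.2,1.1,1.0,.9,.8,.7,.6,.5,.4,.3,.25,.2,.15,.1,.05,0]
print(f(1.4))
b=f(1.4)
for t in ths:
    p=f(t); print(t,p.round(4),"cum tool",((b-p)/.08).round(2))
E
```

```text
[0.65355084 0.27089147]
1.4 [0.6536 0.2709] cum tool [0. 0.]
1.3 [0.6345 0.2676] cum tool [0.24 0.04]
1.2 [0.6159 0.2625] cum tool [0.47 0.1 ]
1.1 [0.5979 0.2555] cum tool [0.7  0.19]
1.0 [0.5806 0.2468] cum tool [0.91 0.3 ]
0.9 [0.5644 0.2364] cum tool [1.11 0.43]
0.8 [0.5492 0.2244] cum tool [1.3  0.58]
0.7 [0.5353 0.211 ] cum tool [1.48 0.75]
0.6 [0.5229 0.1962] cum tool [1.63 0.93]
0.5 [0.5119 0.1803] cum tool [1.77 1.13]
0.4 [0.5026 0.1634] cum tool [1.89 1.34]
0.3 [0.4951 0.1456] cum tool [1.98 1.57]
0.25 [0.492  0.1364] cum tool [2.02 1.68]
0.2 [0.4893 0.1271] cum tool [2.05 1.8 ]
0.15 [0.4872 0.1177] cum tool [2.08 1.91]
0.1 [0.4855 0.1082] cum tool [2.1  2.03]
0.05 [0.4842 0.0986] cum tool [2.12 2.15]
0 [0.4835 0.089 ] cum tool [2.13 2.27]
```

>>> servo_tool --rows '[[[0,0,0.4],0],[[0,0,0.8],0],[[0,0,0.8],0],[[0,0,0.8],0],[[0,0,0.8],0]]'

```text
time: 14.55
tool_pos: [0.6688, 0.0239, 0.2755]
ee_rot: [-3.141, 0.004, 3.14]
wrist_force: [0.4, -0.1, 1.1]
width: 0.0006
```

>>> servo_tool --rows '[[[0.1,0,0.0],0],[[0.2,0,0.02],0],[[0.3,0,0.03],0],[[0.42,0,0.05],0],[[0.54,0,0.08],0],[[0.65,0,0.11],0],[[0.77,0,0.15],0],[[0.88,0,0.2],0],[[0.88,0,0.2],0]]'

```text
time: 15.3
tool_pos: [0.5991, 0.0242, 0.2614]
ee_rot: [-3.141, 0.008, 3.14]
wrist_force: [-0.5, 0.2, 0.8]
width: 0.0002
```

```bash
python3 - <<'E'
from h import *
from bench import robot
d=snap("side","s7");s=snap("wrist","w12");o=robot.get_obs();print(o["tool_pos"],o["ee_rot"],o["width"],o["wrist_force"])
crop(d,"pics/c17.png",210,60,410,290,2.6)
E
```

```text
[0.59958146 0.02400593 0.26031997] [-3.14124797  0.00621515  3.13961979] -5.458488570590889e-05 [0.32581338 0.46633423 1.33271017]
```

View pics/c17.png

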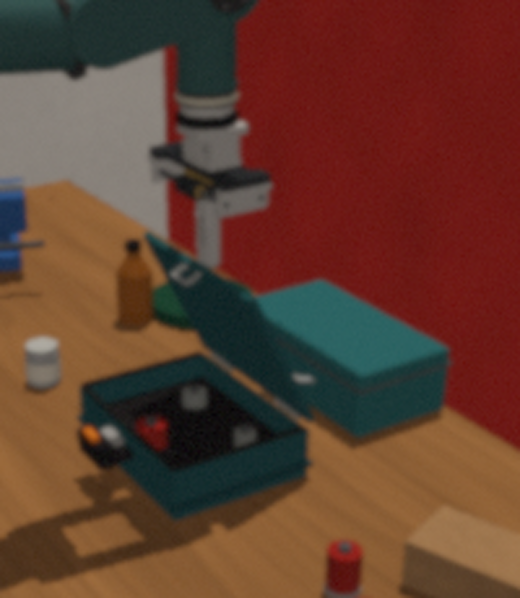

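>>> servo_tool --rows '[[[0.11,0,0.05],0],[[0.21,0,0.11],0],[[0.31,0,0.17],0],[[0.41,0,0.24],0],[[0.51,0,0.31],0],[[0.6,0,0.39],0],[[0.69,0,0.47],0],[[0.78,0,0.56],0],[[0.78,0,0.56],0]]'

```text
time: 16.15
tool_pos: [0.536, 0.0242, 0.2125]
ee_rot: [3.142, 0.001, 3.14]
wrist_force: [0.0, 0.0, 0.2]
width: 0.0006
```

>>> servo_tool --rows '[[[0.08,0,0.09],0],[[0.15,0,0.18],0],[[0.22,0,0.28],0],[[0.29,0,0.38],0],[[0.35,0,0.48],0],[[0.41,0,0.59],0],[[0.46,0,0.7],0],[[0.5,0,0.82],0],[[0.5,0,0.82],0]]'

```text
time: 16.9
tool_pos: [0.4948, 0.0243, 0.1441]
ee_rot: [3.141, -0.003, 3.14]
wrist_force: [0.1, 0.1, -1.2]
width: 0.0005
```

```bash
python3 - <<'E'
from h import *
from bench import robot
d=snap("side","s8");s=snap("wrist","w13");o=robot.get_obs();print(o["tool_pos"],o["ee_rot"],o["width"],o["wrist_force"])
crop(d,"pics/c18.png",210,60,410,290,2.6)
E
```

```text
[0.49590342 0.02426456 0.14569305] [ 3.14154608e+00 -8.29024905e-04  3.13961169e+00] 0.00036769282522093193 [ 0.32232456 -0.51245768  0.26679784]
```

View pics/c18.png

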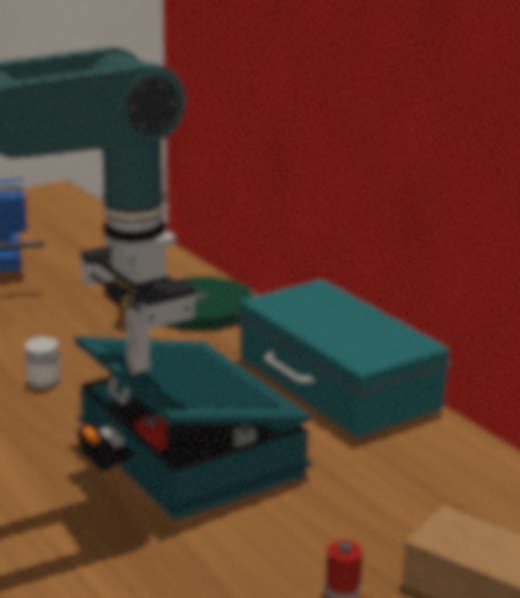

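View pics/w13.png

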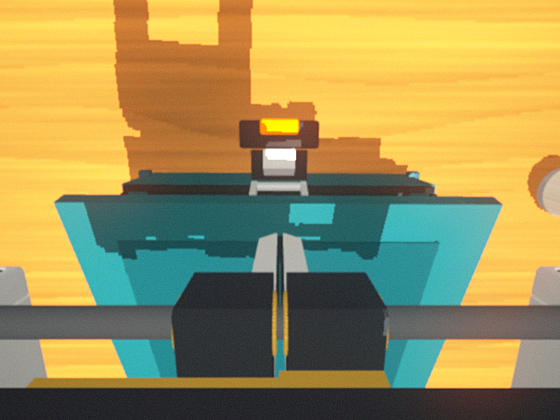

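>>> servo_tool --rows '[[[0.03,0,0.07],0],[[0.05,0,0.14],0],[[0.07,0,0.21],0],[[0.09,0,0.28],0],[[0.11,0,0.35],0],[[0.12,0,0.38],0],[[0.12,0,0.38],0]]'

```text
time: 17.58
tool_pos: [0.4855, 0.0244, 0.1146]
ee_rot: [3.141, -0.002, 3.14]
wrist_force: [0.7, 0.1, -0.6]
width: 0.0008
```

```bash
cat > st.py <<'E'
from bench import robot
o=robot.get_obs();print(o["tool_pos"].round(4),o["wrist_force"].round(1),round(o["time"],2))
E
python3 st.py
```

```text
[0.4855 0.0244 0.1146] [ 0.7  0.1 -0.6] 17.58
```

>>> servo_tool --rows '[[[0,0,0.025],0],[[0,0,0.05],0],[[0,0,0.05],0]]'

```text
time: 17.83
tool_pos: [0.4863, 0.0243, 0.1114]
ee_rot: [3.142, -0.0, 3.14]
wrist_force: [0.3, 0.2, 0.8]
width: 0.0008
```

>>> servo_tool --rows '[[[0.01,0,0.025],0],[[0.01,0,0.05],0],[[0.01,0,0.05],0]]'

```text
time: 18.08
tool_pos: [0.4855, 0.0243, 0.1074]
ee_rot: [3.141, -0.0, 3.14]
wrist_force: [-0.8, 0.5, -0.1]
width: 0.0003
```

>>> servo_tool --rows '[[[0,0,0.01],0],[[0,0,0.025],0],[[0,0,0.025],0]]'

```text
time: 18.33
tool_pos: [0.4855, 0.0243, 0.1055]
ee_rot: [3.142, -0.0, 3.14]
wrist_force: [-0.6, 0.4, 0.3]
width: 0.0006
```

>>> servo_tool --rows '[[[0,0,0.012],0],[[0,0,0.025],0],[[0,0,0.025],0]]'

```text
time: 18.58
tool_pos: [0.4855, 0.0243, 0.1034]
ee_rot: [3.142, -0.0, 3.14]
wrist_force: [0.6, -0.3, 0.7]
width: 0.0007
```

>>> servo_tool --rows '[[[0,0,0.012],0],[[0,0,0.025],0],[[0,0,0.025],0]]'

```text
time: 18.83
tool_pos: [0.4856, 0.0243, 0.1019]
ee_rot: [3.142, 0.0, 3.14]
wrist_force: [-1.0, 0.7, 1.3]
width: 0.0004
```

>>> servo_tool --rows '[[[0,0,0.01],0],[[0,0,0.02],0],[[0,0,0.02],0]]'

```text
time: 19.08
tool_pos: [0.4855, 0.0243, 0.1002]
ee_rot: [3.142, -0.0, 3.14]
wrist_force: [-1.8, 0.8, 3.6]
width: 0.0002
```

>>> servo_tool --rows '[[[0,0,0.012],0],[[0,0,0.012],0],[[0,0,0.012],0]]'

```text
time: 19.33
tool_pos: [0.4854, 0.0243, 0.0991]
ee_rot: [3.142, -0.001, 3.14]
wrist_force: [-2.5, 0.3, 3.7]
width: 0.0004
```

>>> servo_tool --rows '[[[0,0,0.012],0],[[0,0,0.012],0],[[0,0,0.012],0]]'

```text
time: 19.58
tool_pos: [0.4854, 0.0243, 0.098]
ee_rot: [3.142, -0.001, 3.14]
wrist_force: [-2.8, -0.5, 3.1]
width: 0.0004
```

>>> servo_tool --rows '[[[0,0,0.012],0],[[0,0,0.012],0],[[0,0,0.012],0]]'

```text
time: 19.83
tool_pos: [0.4856, 0.0243, 0.0971]
ee_rot: [3.142, -0.0, 3.14]
wrist_force: [-1.7, -0.2, 3.3]
width: 0.0003
```

>>> servo_tool --rows '[[[0,0,0.012],0],[[0,0,0.012],0],[[0,0,0.012],0]]'

```text
time: 20.08
tool_pos: [0.4856, 0.0243, 0.0962]
ee_rot: [3.142, -0.0, 3.14]
wrist_force: [-2.8, 0.8, 4.6]
width: 0.0005
```

>>> servo_tool --rows '[[[0,0,0.012],0],[[0,0,0.012],0],[[0,0,0.012],0]]'

```text
time: 20.33
tool_pos: [0.4855, 0.0243, 0.0952]
ee_rot: [3.142, -0.0, 3.14]
wrist_force: [-3.0, -0.4, 4.1]
width: 0.0002
```

>>> servo_tool --rows '[[[0,0,0.012],0],[[0,0,0.012],0],[[0,0,0.012],0]]'

```text
time: 20.58
tool_pos: [0.4855, 0.0243, 0.0943]
ee_rot: [3.142, -0.0, 3.14]
wrist_force: [-3.5, -0.0, 3.9]
width: 0.0003
```

>>> servo_tool --rows '[[[0,0,0.012],0],[[0,0,0.012],0],[[0,0,0.012],0]]'

```text
time: 20.83
tool_pos: [0.4855, 0.0243, 0.0933]
ee_rot: [3.142, -0.0, 3.14]
wrist_force: [-3.5, -0.4, 5.1]
width: 0.0001
```

>>> servo_tool --rows '[[[0,0,0.012],0],[[0,0,0.012],0],[[0,0,0.012],0]]'

```text
time: 21.08
tool_pos: [0.4855, 0.0243, 0.0924]
ee_rot: [3.142, -0.0, 3.14]
wrist_force: [-4.5, 0.4, 5.0]
width: 0.0003
```

>>> servo_tool --rows '[[[0.01,0,0.012],0],[[0.01,0,0.012],0],[[0.01,0,0.012],0]]'

```text
time: 21.33
tool_pos: [0.4854, 0.0243, 0.0918]
ee_rot: [3.142, 0.001, 3.14]
wrist_force: [-2.5, -1.1, 5.0]
width: 0.0
```

>>> servo_tool --rows '[[[0,0,0.012],0],[[0,0,0.012],0],[[0,0,0.012],0]]'

```text
time: 21.58
tool_pos: [0.4853, 0.0243, 0.0908]
ee_rot: [3.142, 0.001, 3.14]
wrist_force: [-3.2, 0.8, 5.4]
width: 0.0007
```

>>> servo_tool --rows '[[[0,0,0.012],0],[[0,0,0.012],0],[[0,0,0.012],0]]'

```text
time: 21.83
tool_pos: [0.4852, 0.0243, 0.0899]
ee_rot: [3.142, 0.001, 3.14]
wrist_force: [-2.7, -0.6, 5.9]
width: 0.0004
```

>>> servo_tool --rows '[[[0,0,0.012],0],[[0,0,0.012],0],[[0,0,0.012],0]]'

```text
time: 22.08
tool_pos: [0.4852, 0.0243, 0.0888]
ee_rot: [3.142, 0.001, 3.14]
wrist_force: [-3.5, -0.4, 6.0]
width: 0.0007
```

```bash
python3 - <<'E'
from h import *
s=snap("wrist","w14");d=snap("side","s9")
crop(s,"pics/c19.png",150,60,420,260,2.9)
crop(d,"pics/c20.png",210,140,350,260,5.5)
E
```

```text
(no output)
```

View pics/c19.png

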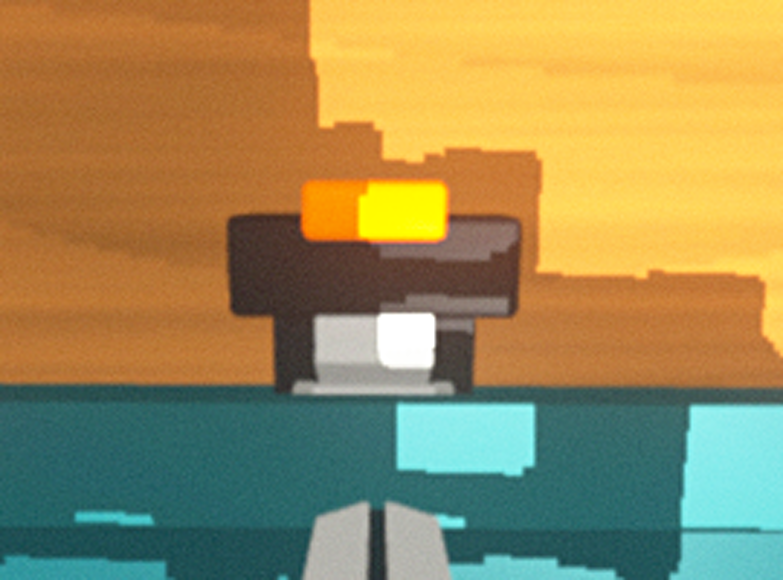

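View pics/c20.png

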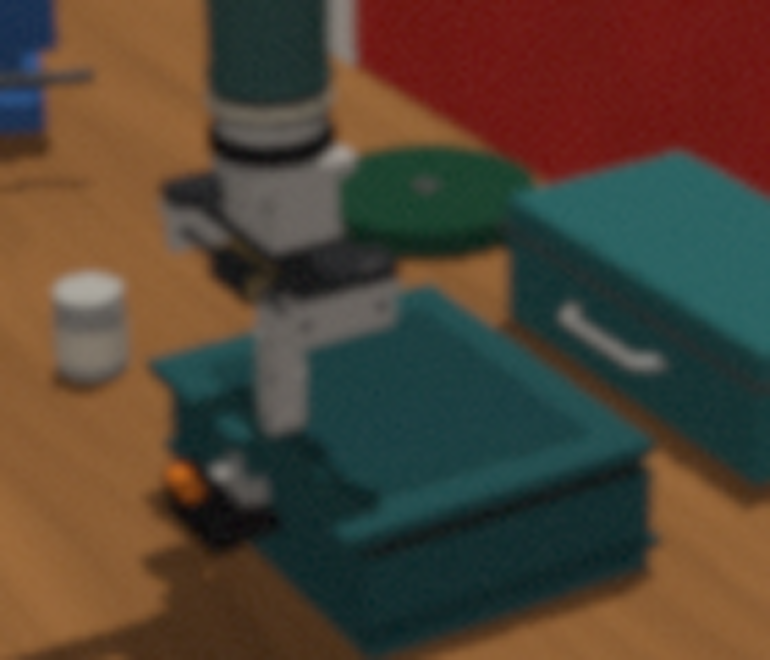

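>>> servo_tool --rows '[[[0,0,0.012],0],[[0,0,0.012],0],[[0,0,0.012],0]]'

```text
time: 22.43
tool_pos: [0.4852, 0.0243, 0.0871]
ee_rot: [3.141, 0.001, 3.14]
wrist_force: [0.2, -0.2, 0.6]
width: 0.0004
```

>>> servo_tool --rows '[[[0,0,0.012],0],[[0,0,0.012],0],[[0,0,0.012],0]]'

```text
time: 22.68
tool_pos: [0.4852, 0.0243, 0.0865]
ee_rot: [3.141, 0.001, 3.14]
wrist_force: [0.1, -0.3, 0.4]
width: 0.0003
```

>>> servo_tool --rows '[[[0,0,0.012],0],[[0,0,0.012],0],[[0,0,0.012],0]]'

```text
time: 22.93
tool_pos: [0.4852, 0.0243, 0.0859]
ee_rot: [3.142, 0.001, 3.14]
wrist_force: [-0.4, 0.0, 2.4]
width: 0.0003
```

>>> servo_tool --rows '[[[0,0,0.01],0],[[0,0,0.01],0],[[0,0,0.01],0]]'

```text
time: 23.18
tool_pos: [0.4852, 0.0243, 0.0856]
ee_rot: [3.142, 0.001, 3.14]
wrist_force: [-1.5, -0.4, 5.1]
width: 0.0006
```

>>> servo_tool --rows '[[[0,0,0.01],0],[[0,0,0.01],0],[[0,0,0.01],0]]'

```text
time: 23.43
tool_pos: [0.4852, 0.0243, 0.0852]
ee_rot: [3.142, 0.001, 3.14]
wrist_force: [-1.7, -0.1, 5.9]
width: 0.0003
```

>>> servo_tool --rows '[[[0,0,0.01],0],[[0,0,0.01],0],[[0,0,0.01],0]]'

```text
time: 23.68
tool_pos: [0.4852, 0.0243, 0.0848]
ee_rot: [-3.142, 0.001, 3.14]
wrist_force: [-2.0, 0.4, 8.8]
width: 0.0005
```

>>> servo_tool --rows '[[[0,0,0.01],0],[[0,0,0.01],0],[[0,0,0.01],0]]'

```text
time: 23.93
tool_pos: [0.4852, 0.0243, 0.0843]
ee_rot: [-3.142, 0.001, 3.14]
wrist_force: [-4.3, -0.2, 10.0]
width: 0.0004
```

>>> servo_tool --rows '[[[0,0,0.008],0],[[0,0,0.008],0],[[0,0,0.008],0]]'

```text
time: 24.18
tool_pos: [0.4852, 0.0243, 0.0839]
ee_rot: [-3.142, 0.001, 3.14]
wrist_force: [-2.8, 0.4, 10.1]
width: 0.0005
```

>>> servo_tool --rows '[[[0,0,0.008],0],[[0,0,0.008],0],[[0,0,0.008],0]]'

```text
time: 24.43
tool_pos: [0.4852, 0.0243, 0.0836]
ee_rot: [-3.141, 0.002, 3.14]
wrist_force: [-4.5, -0.6, 11.8]
width: 0.0006
```

>>> servo_tool --rows '[[[0,0,0.008],0],[[0,0,0.008],0],[[0,0,0.008],0]]'

```text
time: 24.68
tool_pos: [0.4852, 0.0243, 0.0834]
ee_rot: [-3.141, 0.002, 3.14]
wrist_force: [-4.7, 0.6, 13.4]
width: 0.0004
```

```bash
python3 - <<'E'
from h import *
s=snap("wrist","w15")
crop(s,"pics/c21.png",150,60,420,260,2.9)
E
```

```text
(no output)
```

View pics/c21.png

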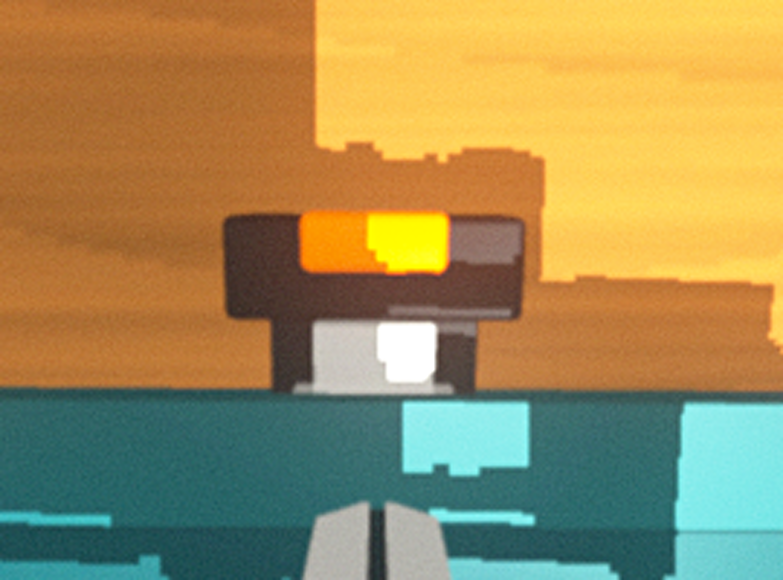

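```bash
python3 - <<'E'
from h import *
for n in("w2","w7","w13","w14","w15"):
    s=load(n);p=s["pixels"].astype(int)
    m=(p[...,0]>200)&(p[...,1]>90)&(p[...,2]<70)&(p[...,1]<255)
    m[260:]=0
    h=cv2.cvtColor(s["pixels"],cv2.COLOR_RGB2HSV)
    m=(h[...,0]>9)&(h[...,0]<31)&(h[...,1]>235)&(h[...,2]>200);m[300:]=0;m[:,:240]=0;m[:,320:]=0
    for st,c in blobs(m,100):
        x,y,w,hh=st[:4]
        for z in(.085,.092,.095): print(n,st,z,onz(s,x+w/2,y-.5,z)[0].round(4),onz(s,x+w/2,y+hh-.5,z)[0].round(4), end=' | ')
        print()
E
```

```text
w2 [270 185  29  12 299] 0.085 0.4142 0.4261 | w2 [270 185  29  12 299] 0.092 0.413 0.4247 | w2 [270 185  29  12 299] 0.095 0.4125 0.424 | 
w7 [264 103  39  16 596] 0.085 0.4173 0.4289 | w7 [264 103  39  16 596] 0.092 0.4179 0.4291 | w7 [264 103  39  16 596] 0.095 0.4181 0.4292 | 
w13 [260 119  39  15 539] 0.085 0.417 0.4278 | w13 [260 119  39  15 539] 0.092 0.4172 0.4277 | w13 [260 119  39  15 539] 0.095 0.4174 0.4277 | 
w14 [254 122  50  21 967] 0.085 0.4104 0.422 | w14 [254 122  50  21 967] 0.092 0.4105 0.4217 | w14 [254 122  50  21 967] 0.095 0.4106 0.4216 | 
w15 [254 133  51  21 940] 0.085 0.4164 0.4279 | w15 [254 133  51  21 940] 0.092 0.4163 0.4273 | w15 [254 133  51  21 940] 0.095 0.4162 0.4271 |
```

>>> servo_tool --rows '[[[0,0,0.008],0],[[0,0,0.008],0],[[0,0,0.008],0]]'

```text
time: 24.98
tool_pos: [0.4852, 0.0243, 0.0831]
ee_rot: [-3.141, 0.002, 3.14]
wrist_force: [-5.3, -0.3, 15.5]
width: 0.0004
```

>>> servo_tool --rows '[[[0,0,0.008],0],[[0,0,0.008],0],[[0,0,0.008],0]]'

```text
time: 25.23
tool_pos: [0.4851, 0.0243, 0.0827]
ee_rot: [-3.141, 0.002, 3.14]
wrist_force: [-7.6, 0.1, 16.1]
width: 0.0004
```

```bash
python3 - <<'E'
from h import *
s=snap("wrist","w16")
h=cv2.cvtColor(s["pixels"],cv2.COLOR_RGB2HSV)
m=(h[...,0]>9)&(h[...,0]<31)&(h[...,1]>235)&(h[...,2]>200);m[300:]=0;m[:,:240]=0;m[:,320:]=0
for st,c in blobs(m,100):
    x,y,w,hh=st[:4];print(st,[onz(s,x+w/2,v,.085)[0].round(4) for v in(y-.5,y+hh-.5)])
E
```

```text
[254 133  51  21 949] [np.float64(0.4164), np.float64(0.4278)]
```

>>> servo_tool --rows '[[[0.006,0,0.008],0],[[0.006,0,0.008],0],[[0.006,0,0.008],0]]'

```text
time: 25.53
tool_pos: [0.4852, 0.0243, 0.0825]
ee_rot: [-3.141, 0.003, 3.14]
wrist_force: [-6.3, 0.8, 17.9]
width: 0.0005
```

```bash
python3 - <<'E'
from h import *
s=snap("wrist","w17")
h=cv2.cvtColor(s["pixels"],cv2.COLOR_RGB2HSV)
m=(h[...,0]>9)&(h[...,0]<31)&(h[...,1]>235)&(h[...,2]>200);m[300:]=0;m[:,:240]=0;m[:,320:]=0
for st,c in blobs(m,100):
    x,y,w,hh=st[:4];print(st,[onz(s,x+w/2,v,.085)[0].round(4) for v in(y-.5,y+hh-.5)])
E
```

```text
[254 133  51  21 940] [np.float64(0.4163), np.float64(0.4278)]
```

>>> servo_tool --rows '[[[0,0,-0.02],0],[[0,0,-0.04],0],[[0,0,-0.04],0],[[0,0,-0.04],0]]'

```text
time: 25.92
tool_pos: [0.4851, 0.0243, 0.0837]
ee_rot: [-3.142, 0.002, 3.14]
wrist_force: [-3.0, 0.3, 9.1]
width: 0.0006
```

>>> servo_tool --rows '[[[0,0,-0.015],0],[[0,0,-0.015],0],[[0,0,-0.015],0]]'

```text
time: 26.17
tool_pos: [0.4851, 0.0243, 0.0838]
ee_rot: [3.142, 0.002, 3.14]
wrist_force: [-0.2, 0.5, 5.9]
width: 0.0003
```

>>> servo_tool --rows '[[[0,0,-0.015],0],[[0,0,-0.015],0],[[0,0,-0.015],0]]'

```text
time: 26.42
tool_pos: [0.4844, 0.0243, 0.084]
ee_rot: [3.142, -0.0, 3.14]
wrist_force: [0.3, 0.4, 1.3]
width: 0.0006
```

On unloading, the force fell to about 1 N at z = 84 mm, where the seal alone would push back with about 10 N. The latch is holding, so I'll back off and check.

>>> servo_tool --rows '[[[0,0,-0.1],0],[[0,0,-0.3],0],[[0,0,-0.6],0],[[0,0,-1],0],[[0,0,-1],0]]'

```text
time: 26.83
tool_pos: [0.4874, 0.0241, 0.1709]
ee_rot: [-3.141, 0.011, 3.14]
wrist_force: [0.8, -0.2, -0.4]
width: 0.0004
```

>>> servo_tool --rows '[[[0.3,0,-0.5],0],[[0.6,0,-0.8],0],[[0.6,0,-0.8],0],[[0.6,0,-0.8],0],[[0.6,0,-0.8],0]]'

```text
time: 27.25
tool_pos: [0.4363, 0.0244, 0.2275]
ee_rot: [3.141, -0.0, 3.14]
wrist_force: [0.3, 0.4, -0.2]
width: 0.0002
```

```bash
python3 - <<'E'
from h import *
from bench import robot
s=snap("wrist","w18");d=snap("side","s10")
h=cv2.cvtColor(s["pixels"],cv2.COLOR_RGB2HSV)
m=(h[...,0]>9)&(h[...,0]<31)&(h[...,1]>235)&(h[...,2]>200)
for st,c in blobs(m,100):
    x,y,w,hh=st[:4]
    if y<300:print(st,[onz(s,x+w/2,v,.085)[0].round(4) for v in(y-.5,y+hh-.5)])
crop(s,"pics/c22.png",150,100,420,300,2.9)
crop(d,"pics/c23.png",210,140,350,260,5.5)
print(robot.get_obs()["tool_pos"],robot.get_obs()["wrist_force"])
E
```

```text
[266 178  27  11 264] [np.float64(0.4145), np.float64(0.4261)]
[0.43594145 0.02444119 0.22625058] [ 0.55726902 -1.30160085 -0.81690419]
```

View pics/c22.png

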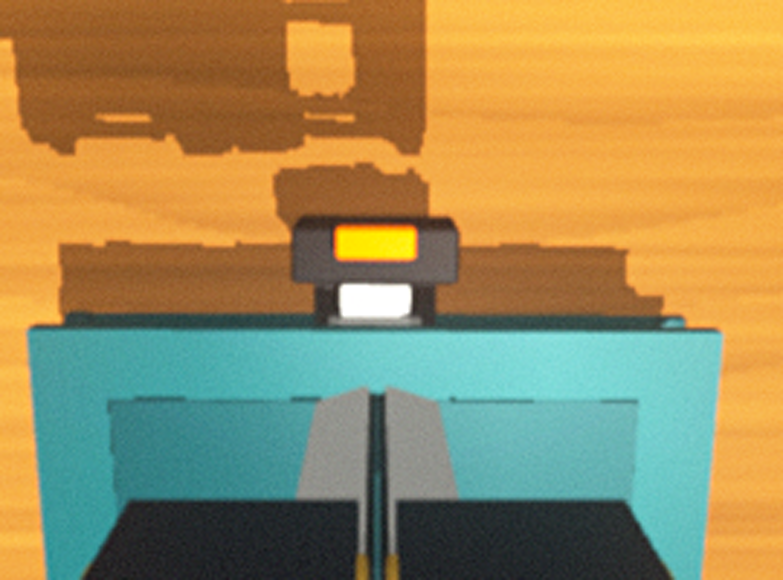

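View pics/c23.png

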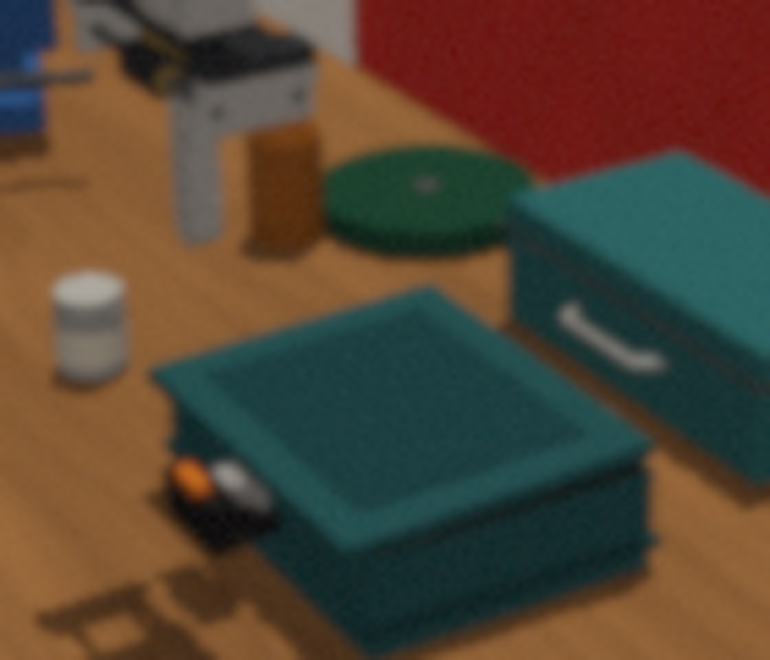

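The lid stays shut with nothing touching it. The tab edges (0.4145 and 0.4261 m) match the reading from before closing (0.4142 and 0.4261 m), so the bolt is home. I'll hand in the job.

```bash
python3 - <<'E'
from bench import robot
print(robot.close_job())
E
```

```text
the job is handed in; nothing more can be done
None
```

The red hole saw nearest the robot's base is back in the empty pocket, and the lid is shut and latched. I handed the job in at about 27.3 s; the interface gave no verdict.

**Saw:** I regripped it once, a few millimetres higher, so the fingertips would clear the insert. It went into the pocket without resistance. After release, the wrist view put its axis within about 2 mm of the pocket's and its top at the fully-home height.

**Lid:** I swung it shut with the closed fingers and pressed down in steps of 1 mm or less.
- **Force:** The bolt resisted with up to 6 N and then let go, and the seal built up to about 18 N. No reading went above about 19 N in all.
- **Catch:** I felt no distinct click. The evidence is that the force fell to about 1 N at the same lid height as I backed off, where the seal alone would have pushed back with about 10 N.

**Last checks:** With the arm clear, the lid stayed shut. The orange latch tab was back within 0.3 mm of where it sat before closing. During pressing, one view put the tab about 0.7 mm off that position, but it didn't change as I pressed further, so I put it down to viewing angle. The saw can't be seen under the closed lid, so its position was last checked before closing.

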